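Nest the empty parts pots on the bander and start it

ROBOT

A 7-joint arm with a two-finger parallel gripper is mounted at the origin on the work surface. World frame = base frame: x ahead of the robot, y to its left, z up, the work surface at z = 0. Lengths are in m, angles in degrees, forces in N, time in s.
With the tool pointing down it reaches from about 0.4 to 0.85 m from the base axis. Payload 10.4 kg.
Tool frame: the origin (TCP) lies between the finger pads; the fingertips stand 11 mm ahead of it and the grasp point (between the pads) lies 8 mm behind it; z points along the fingers, y is the direction in which the jaws open and shut (so a half turn about z gives the same grasp; the last joint's range is limited). The gripper opens to 85 mm and grips with 20 to 120 N. Pads are 22 mm wide; open, the fingers measure 114 mm over their backs; the gripper's body (76 mm by 85 mm) begins 54 mm behind the grasp point. The pads swing forward as they close: fully open they stand 13 mm farther back than shut.
Start: joints at [-71.368, 19.034, -3.707, 83.658, 1.238, 77.344, -5.071], TCP at [0.213, 0.588, 0.242] pointing down, gripper open.
Joint ranges: [-148.97, 148.97], [-28.65, 121.19], [-84.17, 76.75], [9.2, 138.47], [-72.65, 252.65], [3.7, 117.97], [-149.18, 149.18]. Speed limits (degrees/s): [127.2, 127.2, 159.86, 159.86, 180, 180, 180].

INTERFACE

Orientations are given as [roll, pitch, yaw] about the fixed x, y, z axes, in that order (R = Rz(yaw) Ry(pitch) Rx(roll)).
In Python, from workcell import r gives the robot as it stands.
- The arm moves only by the shell command python3 -m crank 'ROWS' [FORCE]. ROWS is a JSON object of lists of equal length, an entry for each row: "linear": the shift along the tool's x, y, z in cm, a list of three; "angular": the turn, a rotation vector about the tool's x, y, z in rad, a list of three; "claw": the finger opening in cm, from 0 to 8.54. A call has exactly 10 rows; each row shifts and turns the pose as measured when the row begins, along the tool's axes as they then stand; what a row does not reach is not made up. A row lasts 1/10 s, in which the tool goes at most 50 mm and 8.59 degrees, less where a joint would pass 70% of its speed; a pose out of reach is approached as far as the arm can. A call is refused whole if a number of a shift passes 5 or a number of a turn 0.15, either way. A call with a gripper value outside its range is refused whole. The fingers move at their own pace and stop on an object; FORCE is the grip in N (left out, the last holds). Time passes only in rows, so rows that do not move let the fingers close, or fill a call up. It gives the time, the measured TCP pose, the force and the opening at its end, in the units of the state.
- r.state(): the state, without advancing time (a new reading comes with each control period).
- r.read_camera(name): name is "scene" or "top"; returns the picture (400x640x3 uint8, blue, green, red); there is no depth.
- r.camera_params(name): a dict with "K" (3x3 intrinsics, pixels), "distortion" ([k1, k2, p1, p2, k3] as OpenCV has them; the pictures are not rectified), "rvec" (rotation vector, rad) and "tvec" (3), from world to camera coordinates, as OpenCV has them. Camera axes: x right, y down, z forward; pixel columns grow to the right and rows downward; lengths in m; the calibration is good to about 2 mm. A picture is of the moment at which its call begins. camera_params takes no time and is no camera call.
- r.close_job(): hands the job in, once; it reports no verdict.
The state is a dict: "t": time; "joint_pos": joint angles; "joint_vel": joint speeds; "effort": joint torques, N m; "position": TCP position; "eef_rot": TCP orientation; "force": force on the tool from outside, world axes, zero at the start; "torque": the same for the moment, N m; "width": finger opening in m.
Only numpy, scipy, OpenCV 4.12 (cv2) and the standard library are available. Lean on these libraries where they do the work, as an engineer would, in place of code of your own. Each camera call takes 0.05 s, during which the arm holds its last target.

TASK

Gather the three identical empty blue parts pots into one stack on the round platen of the small banding machine: lower the pot from the bench and the pot from the sloped stand, one inside the other, into the pot already standing on the platen, each pushed fully home, upright and not dropped in. Then press the machine's start button fully down, let it spring back, and leave the canister, the tape roll and the spray can where they stand.

Things in the scene. Friction and masses are not known exactly. Their poses are not given: they have to be found in the camera images.
- pot_a: Blue open plastic pot, upright on the platen. All three: 70 mm high, foot 36 mm in diameter, body widening to 53 mm at 44 mm height, then a step out to a straight collar, 66 mm outside, from 44 mm height to the rim at 70 mm; mouth 58 mm wide. About 60 g. Fully home, an upper pot's collar rests on the lower rim, origin 26 mm above the lower one's. Origin: centre of underside; z: up its axis.
- pot_b: Blue pot, same as pot_a, upright on the bench between the banding machine and the sloped stand; the cardboard tape roll lies nearer the robot or farther than it. Origin: centre of underside; z: up its axis to the mouth. Pots are best held by the collar, from the mouth side; nested, they have 2 to 2.5 mm of play sideways. Walls 2.5 mm, collar 4 mm.
- pot_c: Blue pot, same as pot_a, hanging by its collar in one of the stand's two square openings, axis leaning 28 degrees from vertical, mouth towards the robot. The underside of the collar lies on the plate and 44 mm of the pot is below it: pull it out along its axis. Origin: centre of underside; z: along its axis to the mouth.
- stand: Fixed aluminium picking stand, 190 mm wide along its y, with an 8 mm plate 113 mm deep sloped 28 degrees so that it faces -x of the stand (roughly the robot) and up; centre of the plate 95 mm above the bench. Two square openings 57 mm wide centred 52.5 mm either side of the middle along y. Origin: centre of its underside.
- canister: Closed steel canister with a flat grey cap 62 mm in diameter, 64 mm high, hanging in the stand's other opening; not part of the job. Origin: centre of the underside; z along its axis.
- tape: Cardboard tape roll with a closed core, 90 mm in diameter, 45 mm high, lying flat on the bench near pot_b; not part of the job. Origin: centre of the underside.
- spray: Slim spray can, 56 mm in diameter, 170 mm high, standing on the bench beyond the stand; not part of the job. Origin: centre of the underside.
- platen (a point): Centre of the top of the banding machine's fixed round steel platen, 150 mm in diameter, 42 mm above the bench, on a blue deck 36 mm high. Its x points away from the robot, y left, z up. The deck reaches 110 mm from here along -x, +x, -y and 220 mm along +y, where the sloped console (front, top about 100 mm above the bench) and the band reel (behind it, 207 mm high) stand.
- start_top (a point): Centre of the top face of the black start button, 30 mm in diameter, on the sloped grey console on the left of the platen. z points out of the button along its axis, which leans 20 degrees from vertical towards the machine's -x (the robot's side); press along -z. The point moves with the button.
- start (a joint): Travel of the start button: 0 released, 0.006 m fully down; spring-loaded, about 5 N when fully down, springs back when let go.
There are look-alikes about, which are no part of the job. What is shaped like the pot_c but turquoise is not meant.

How it is judged (in metres and radians):
On the way, in this order (a step that is already met when the one before it is completed fails the run):
1. all three pots are nested fully home in one upright stack on the platen (horizontal distance between pot_a and platen below 0.06 m and z of pot_a in the frame of platen between -0.004 and 0.004 m and angle between pot_a's own z axis and vertical below 0.07 rad and ((horizontal distance between pot_b and pot_a below 0.006 m and z of pot_b in the frame of pot_a between 0.023 and 0.029 m and angle between each of pot_b, pot_c's own z axis and vertical below 0.07 rad and horizontal distance between pot_c and pot_b below 0.006 m and z of pot_c in the frame of pot_b between 0.023 and 0.029 m) or (horizontal distance between pot_c and pot_a below 0.006 m and z of pot_c in the frame of pot_a between 0.023 and 0.029 m and angle between each of pot_c, pot_b's own z axis and vertical below 0.07 rad and horizontal distance between pot_b and pot_c below 0.006 m and z of pot_b in the frame of pot_c between 0.023 and 0.029 m))), for 0.2 s.
2. the start button is pressed fully down (value of joint start above 0.005 m), for 0.05 s.
At the end, for the whole second after the job is handed in: Three pots nested on the platen in either order on the one that stood there (within 60 mm of its centre): each 23-29 mm above the one below, axes within 6 mm, upright within 4 degrees, at rest; start button fully pressed (over 5 mm) after the nesting and sprung back (all of step 1 and value of joint start below 0.001 m and linear speed of each of pot_a, pot_b, pot_c below 0.02 m/s); the robot touches nothing.
It fails at once if a pot is dropped (faster than 0.6 m/s with no finger on it) ((linear speed of pot_a above 0.6 m/s and contact force between the fingers and pot_a below 0.05 N) or (linear speed of pot_b above 0.6 m/s and contact force between the fingers and pot_b below 0.05 N) or (linear speed of pot_c above 0.6 m/s and contact force between the fingers and pot_c below 0.05 N)).
It fails at once if the canister, tape roll or spray can is moved more than 30 mm from its place (distance of any of canister, tape, spray from where it was at the start of the episode above 0.03 m).
It also fails if it takes over 67 s, if anything falls off the work surface, if the arm or the gripper's body presses on something with over 40 N, if the wrist force passes 120 N, or if a joint passes its speed limit or range.

## Working session

There is one attempt and no reset: what is moved stays moved. The work goes in short steps, Python scripts to look and compute and a shell command to move; the robot and the scene stay as the last step left them, time stands still between calls to the robot, and variables do not carry over. Pictures are saved under pics/ and viewed, and the job is handed in when it is done.

```bash
mkdir -p pics; ls
python3 - <<'E'
from workcell import r
import cv2
print(r.state())
for n in("scene","top"):
    cv2.imwrite(f"pics/{n}0.png",r.read_camera(n)); print(n,r.camera_params(n))
E
```

```text
pics
{'t': 0.0, 'joint_pos': array([-71.36735399,  19.07151151,  -3.70659348,  83.7066934 ,
         1.23578528,  77.34393971,  -5.06944174]), 'joint_vel': array([ 0.05211755, -0.05503548, -0.03050861,  0.03151136, -0.07991957,
       -0.03952286,  0.02088755]), 'effort': array([-1.48121940e-04, -6.25425768e+01,  4.92014852e-02, -3.91615891e+01,
        1.62466429e-02,  9.62122431e-03,  1.85926018e-05]), 'position': array([0.21289328, 0.58722994, 0.24151521]), 'eef_rot': array([-1.79917646e+02,  2.28329859e-03,  1.60074112e+02]), 'force': array([-0.84177289, -0.53728456,  1.12339159]), 'torque': array([-0.05082399,  0.03709248, -0.00377936]), 'width': 0.0854359851337831}
scene {'K': array([[368.95547157,   0.        , 321.71619448],
       [  0.        , 368.95547157, 194.48156115],
       [  0.        ,   0.        ,   1.        ]]), 'distortion': array([-0.08131125,  0.        ,  0.        ,  0.        ,  0.        ]), 'rvec': array([ 2.12506318,  1.56344009, -0.46817575]), 'tvec': array([-0.13507098, -0.3176924 ,  1.22214182])}
top {'K': array([[397.61105352,   0.        , 323.97230001],
       [  0.        , 397.61105352, 197.41452016],
       [  0.        ,   0.        ,   1.        ]]), 'distortion': array([0.00567145, 0.        , 0.        , 0.        , 0.        ]), 'rvec': array([ 2.12508336, -2.0504879 ,  0.2524513 ]), 'tvec': array([-0.01819201,  0.49706936,  0.97435814])}
```

View pics/scene0.png

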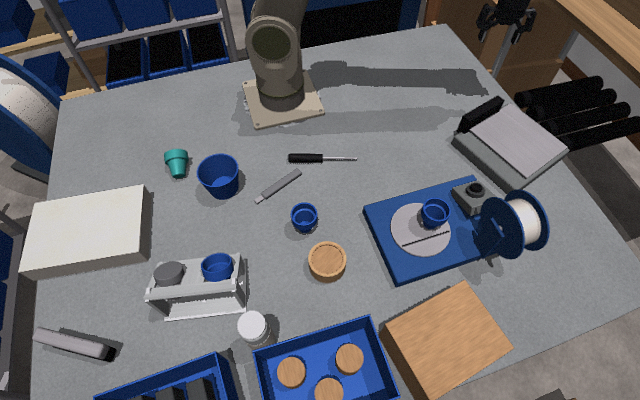

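View pics/top0.png

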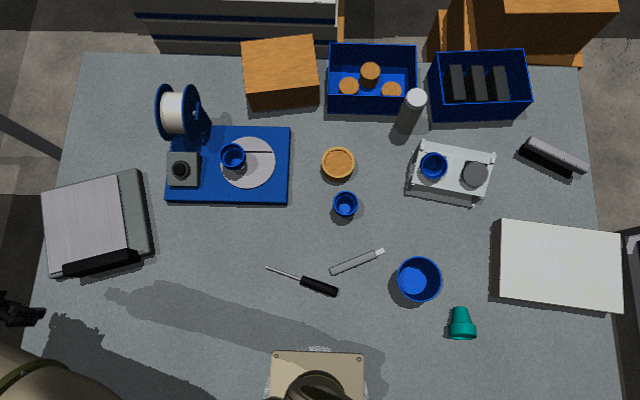

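The scene shows these candidates:
- **pot_a:** (435,213) in scene, (233,156) in top, on the platen.
- **pot_b:** (304,217) in scene, (345,204) in top, on the bench beside the tape roll.
- **pot_c:** (217,267) in scene, (433,165) in top, in the stand next to the grey canister cap.
- **Look-alikes:** the big blue tub at (218,175) in scene, which is too large, and the turquoise pot at (176,162) in scene, which is the wrong colour.

I'll confirm these in one enlarged crop.

```bash
cat > h.py <<'E'
import numpy as np,cv2
from scipy.optimize import least_squares
from workcell import r
C={n:r.camera_params(n) for n in("scene","top")}
def ray(n,uv):
    c=C[n];R,_=cv2.Rodrigues(c["rvec"])
    p=cv2.undistortPoints(np.array(uv,float).reshape(-1,1,2),c["K"],c["distortion"]).reshape(-1,2)
    d=np.c_[p,np.ones(len(p))]@R
    return -R.T@c["tvec"],d
def plane(n,uv,p0,nrm=(0,0,1)):
    o,d=ray(n,uv);nrm=np.array(nrm,float)
    return o+d*(((np.array(p0)-o)@nrm)/(d@nrm))[:,None]
def proj(n,P):
    c=C[n];return cv2.projectPoints(np.array(P,float).reshape(-1,1,3),c["rvec"],c["tvec"],c["K"],c["distortion"])[0].reshape(-1,2)
def tri(uv1,uv2):
    (o1,d1),(o2,d2)=ray("scene",[uv1]),ray("top",[uv2]);d1=d1[0]/np.linalg.norm(d1);d2=d2[0]/np.linalg.norm(d2)
    s=np.linalg.lstsq(np.c_[d1,-d2],o2-o1,rcond=None)[0]
    a,b=o1+s[0]*d1,o2+s[1]*d2
    return (a+b)/2,np.linalg.norm(a-b)
E
python3 - <<'E'
import cv2,numpy as np
s=cv2.imread("pics/scene0.png");t=cv2.imread("pics/top0.png")
def c(i,u,v):return cv2.resize(i[v-32:v+33,u-42:u+43],(260,200),interpolation=cv2.INTER_CUBIC)
A=[c(s,435,213),c(s,304,217),c(s,217,267)];B=[c(t,233,156),c(t,345,204),c(t,433,165)]
cv2.imwrite("pics/crops.png",np.vstack([np.hstack(A),np.hstack(B)]))
cv2.imwrite("pics/btn.png",np.hstack([c(s,475,195),c(t,182,168)]))
E
```

```text
(no output)
```

View pics/crops.png

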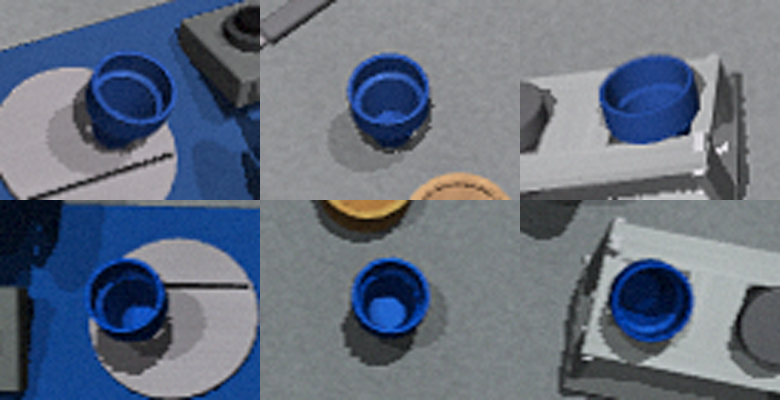

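View pics/btn.png

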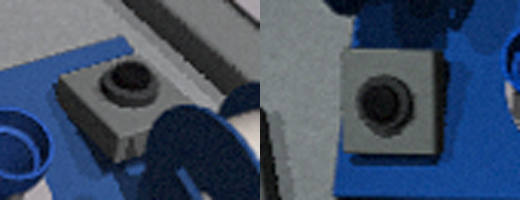

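The crop confirms three blue pots with stepped collars, on the platen, on the bench and in the stand. The other two candidates are ruled out by size and colour. Next I'll measure them.

```bash
cat >> h.py <<'E'
def mask(img,n,uv,half=32):
    m=np.zeros(img.shape[:2],np.uint8)
    h=cv2.cvtColor(img,cv2.COLOR_BGR2HSV)
    b=cv2.inRange(h,(105,150,30),(130,255,255))
    u,v=map(int,uv);m[v-half:v+half,u-half:u+half]=b[v-half:v+half,u-half:u+half]
    k,l,st,ce=cv2.connectedComponentsWithStats(m)
    j=l[v-4:v+5,u-4:u+5];i=np.bincount(j[j>0]).argmax()
    return (l==i).astype(np.uint8)
def fitc(P,R0,free=False):
    f=lambda q:np.hypot(P[:,0]-q[0],P[:,1]-q[1])-(q[2] if free else R0)
    q0=[*P.mean(0)[:2]]+([R0] if free else [])
    s=least_squares(f,q0,loss="soft_l1",f_scale=.001);return s.x,np.sqrt(np.mean(s.fun**2))
def rim(n,img,uv,z,R0=.033,m=None):
    m=mask(img,n,uv) if m is None else m
    c=max(cv2.findContours(m,cv2.RETR_EXTERNAL,cv2.CHAIN_APPROX_NONE)[0],key=cv2.contourArea).reshape(-1,2)
    P=plane(n,c,(0,0,z))[:,:2];o=ray(n,[[0,0]])[0][:2]
    cen=P.mean(0)
    for _ in range(5):
        d=(cen-o)/np.linalg.norm(cen-o)
        s=(P-cen)@d>0.0
        x,e=fitc(P[s],R0);cen=x[:2]
    xf,ef=fitc(P[s],R0,True)
    return cen,e,xf,s.sum()
E
python3 - <<'E'
from h import *
I={n:cv2.imread(f"pics/{n}0.png") for n in C}
for n in C:print(n,ray(n,[[0,0]])[0])
print("b",rim("scene",I["scene"],(304,217),.07),rim("top",I["top"],(345,204),.07))
for n,uv in(("scene",(435,213)),("top",(233,156)),("scene",(217,267)),("top",(433,165))):
    h=cv2.cvtColor(I[n],cv2.COLOR_BGR2HSV);u,v=uv
    print(n,uv);print([tuple(map(int,x)) for x in h[v,u-24:u+25:2]])
E
```

```text
scene [ 0.93288043 -0.1464491   0.8491702 ]
top [ 0.24514225 -0.01064604  1.06610253]
b (array([ 0.48817142, -0.0568059 ]), np.float64(0.0013052666706660388), array([ 0.48543028, -0.05612674,  0.03072424]), np.int64(36)) (array([ 0.48171819, -0.05518353]), np.float64(0.0011263534651051086), array([ 0.48426584, -0.05561168,  0.03092597]), np.int64(35))
scene (435, 213)
[(150, 9, 167), (158, 12, 173), (141, 10, 177), (138, 15, 85), (140, 9, 89), (108, 202, 48), (111, 204, 50), (110, 189, 165), (111, 183, 103), (110, 196, 100), (111, 188, 99), (110, 208, 97), (110, 193, 95), (108, 217, 87), (110, 193, 87), (109, 199, 78), (110, 179, 91), (111, 190, 157), (112, 177, 36), (110, 187, 176), (109, 163, 139), (109, 162, 143), (109, 165, 139), (109, 169, 116), (108, 166, 121)]
top (233, 156)
[(108, 218, 139), (109, 211, 145), (109, 218, 144), (108, 227, 136), (108, 224, 138), (109, 237, 168), (115, 211, 23), (110, 232, 154), (112, 255, 50), (111, 250, 53), (111, 225, 51), (110, 250, 48), (112, 237, 43), (110, 236, 40), (109, 239, 48), (113, 239, 47), (114, 255, 43), (110, 227, 157), (111, 199,
[... 220 characters left out ...]
), (110, 217, 94), (111, 183, 164), (110, 198, 126), (110, 199, 127), (110, 199, 141), (111, 180, 153), (110, 194, 151), (111, 183, 156), (110, 201, 146), (110, 192, 150), (111, 192, 118), (111, 199, 87), (109, 208, 70), (110, 50, 76), (120, 4, 184), (113, 6, 183), (130, 12, 63), (120, 4, 70)]
top (433, 165)
[(108, 21, 60), (101, 18, 112), (94, 19, 110), (90, 6, 135), (90, 10, 183), (110, 17, 136), (110, 255, 113), (111, 219, 86), (111, 222, 61), (109, 255, 58), (110, 255, 56), (110, 251, 71), (109, 255, 83), (110, 224, 75), (114, 255, 48), (111, 225, 51), (110, 244, 46), (109, 246, 85), (108, 255, 22), (110, 131, 163), (84, 7, 189), (94, 11, 181), (90, 6, 176), (97, 13, 182), (90, 13, 179)]
```

pot_b agrees between views to about 1 mm (0.485, -0.056), with a free radius of 31 mm, which is the known 33 mm less half a pixel. pot_a sits on a blue deck and pot_c is tilted, so I need large crops for both.

Run:
```python
import cv2,numpy as np
s=cv2.imread("pics/scene0.png");t=cv2.imread("pics/top0.png")
def c(i,u0,v0,w,h,k):
    o=cv2.resize(i[v0:v0+h,u0:u0+w],(w*k,h*k),interpolation=cv2.INTER_NEAREST)
    o=np.clip(o.astype(float)*1.5,0,255).astype(np.uint8)
    for a in range(-u0%5,w,5):
        cv2.line(o,(a*k,0),(a*k,6 if (u0+a)%10 else 12),(0,255,255),1)
        if (u0+a)%10==0:cv2.putText(o,str(u0+a),(a*k,22),0,.35,(0,255,255))
    for a in range(-v0%5,h,5):
        cv2.line(o,(0,a*k),(6 if (v0+a)%10 else 12,a*k),(0,255,255),1)
        if (v0+a)%10==0:cv2.putText(o,str(v0+a),(14,a*k+4),0,.35,(0,255,255))
    return o
cv2.imwrite("pics/a1.png",np.hstack([c(s,410,188,44,48,9),c(t,213,134,44,48,9)]))
cv2.imwrite("pics/c1.png",np.hstack([c(s,195,243,44,48,9),c(t,411,143,44,48,9)]))
cv2.imwrite("pics/b1.png",np.hstack([c(s,455,170,44,48,9),c(t,160,145,44,48,9)]))
```

```text
(no output)
```

View pics/a1.png

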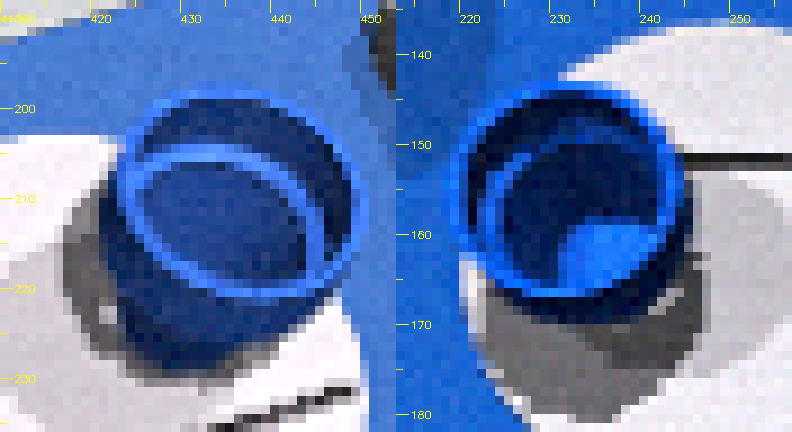

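View pics/c1.png

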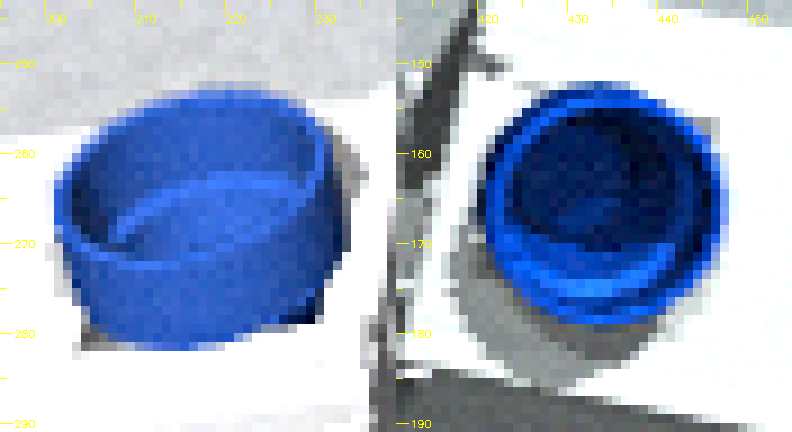

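View pics/b1.png

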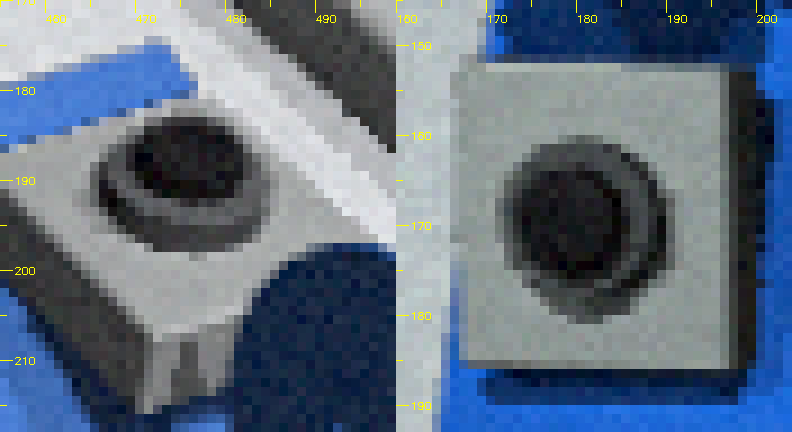

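Run:
```python
from h import *
s=cv2.imread("pics/scene0.png");t=cv2.imread("pics/top0.png")
def c(i,u0,v0,w,h,k):
    o=cv2.resize(i[v0:v0+h,u0:u0+w],(w*k,h*k),interpolation=cv2.INTER_NEAREST)
    o=np.clip(o.astype(float)*1.1,0,255).astype(np.uint8)
    for a in range(-u0%10,w,10):cv2.putText(o,str(u0+a),(a*k,10),0,.35,(0,0,255));cv2.line(o,(a*k,10),(a*k,18),(0,0,255))
    for a in range(-v0%10,h,10):cv2.putText(o,str(v0+a),(10,a*k+4),0,.35,(0,0,255));cv2.line(o,(0,a*k),(8,a*k),(0,0,255))
    return o
cv2.imwrite("pics/st.png",np.vstack([c(s,135,240,125,85,6)[:, :600],c(t,400,130,100,85,6)])[:1100])
cv2.imwrite("pics/st1.png",c(s,138,240,118,85,6));cv2.imwrite("pics/st2.png",c(t,400,130,105,85,7))
for nm,a,b in(("a",(436.5,209.2),(231.6,154.5)),("b",(0,0),(0,0)),("c",(215.6,262.4),(434.3,164.9)),("btn",(475.7,187.3),(178.3,169.3))):
    if nm!="b":print(nm,tri(a,b))
for n,uv in(("scene",(436.5,209.2)),("top",(231.6,154.5))):print(plane(n,[uv],(0,0,.112)))
```

```text
a (array([0.59045747, 0.2397703 , 0.10864708]), np.float64(0.0021393594872483605))
c (array([ 0.57579034, -0.27330183,  0.1217298 ]), np.float64(0.0003697692837094496))
btn (array([0.5525652 , 0.37835927, 0.08683459]), np.float64(0.0002094851786585517))
[[0.59214715 0.23916429 0.112     ]]
[[0.58881355 0.23784378 0.112     ]]
```

View pics/st1.png

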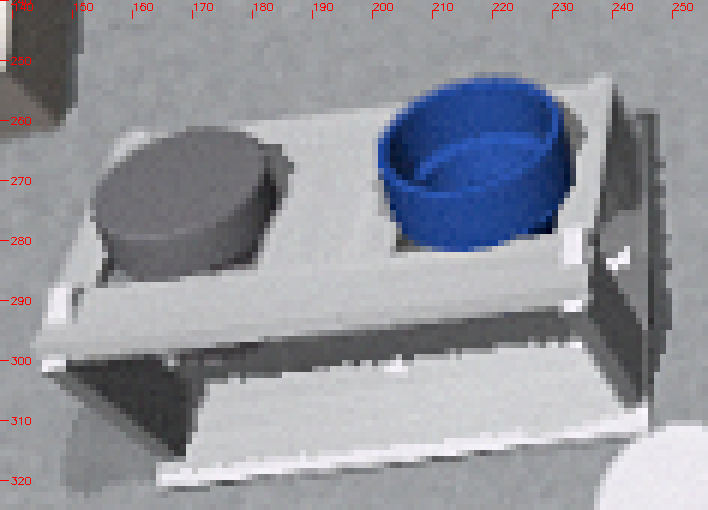

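View pics/st2.png

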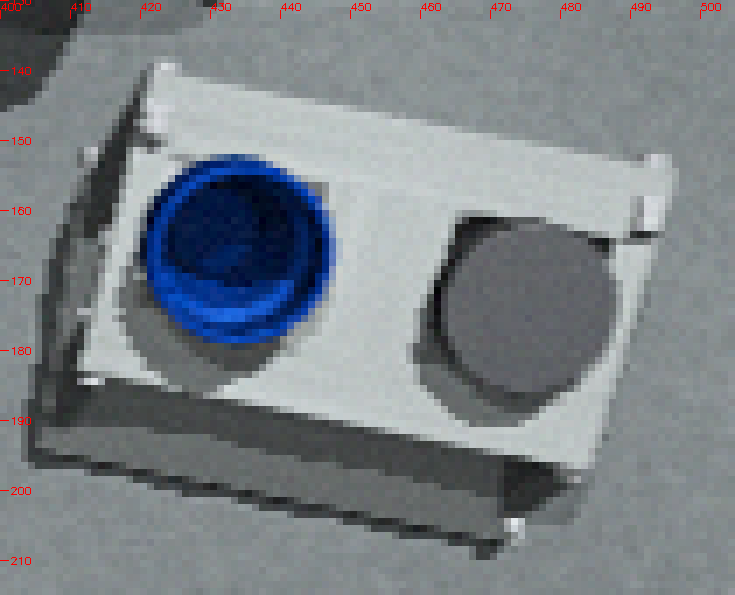

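Run:
```python
from h import *
cs=tri((157,261),(484.5,196.5));cl=tri((237.5,252.5),(411.5,183.5));print("low edge corners -y,+y",cs,cl)
d=cl[0]-cs[0];print("len",np.linalg.norm(d),"yaw",np.degrees(np.arctan2(-d[0],d[1])))
# high edge
print("cap", tri((165.5,271),(475,173.5)))
print("platen",plane("top",[(248,162)],(0,0,.042)),"scene",plane("scene",[(421,230)],(0,0,.042)))
print("tape",plane("top",[(338,163)],(0,0,.045)),plane("scene",[(327,260)],(0,0,.045)))
for z in(.1,.15,.2):print("reel right edge",z,plane("top",[(200,120),(211,118),(192,88),(200,140)],(0,0,z)).round(3).tolist())
print("b foot",plane("scene",[(304,226)],(0,0,0.)))
```

```text
low edge corners -y,+y (array([ 0.51084117, -0.41150779,  0.0758913 ]), np.float64(0.0010888097198726062)) (array([ 0.54079583, -0.22839592,  0.06938999]), np.float64(0.0024875207716355246))
len 0.1856596541975406 yaw -9.290537587426872
cap (array([ 0.56010844, -0.37984523,  0.11200645]), np.float64(0.004597174474913536))
platen [[0.59408529 0.20957534 0.042     ]] scene [[0.60228556 0.21132545 0.042     ]]
tape [[ 0.59887315 -0.03475702  0.045     ]] [[ 0.60915199 -0.03491356  0.045     ]]
reel right edge 0.1 [[0.686, 0.333, 0.1], [0.693, 0.305, 0.1], [0.778, 0.365, 0.1], [0.63, 0.327, 0.1]]
reel right edge 0.15 [[0.663, 0.315, 0.15], [0.67, 0.288, 0.15], [0.751, 0.345, 0.15], [0.61, 0.309, 0.15]]
reel right edge 0.2 [[0.641, 0.297, 0.2], [0.647, 0.272, 0.2], [0.723, 0.326, 0.2], [0.59, 0.292, 0.2]]
b foot [[ 0.48255069 -0.05694843  0.        ]]
```

Checks against the known sizes:
- **pot_a:** rim at about (0.590, 0.239). The measured rim height is 0.109, against an expected 0.112.
- **pot_c:** mouth at about (0.576, -0.273, 0.122), against an expected z of about 0.12.
- **Stand:** yaw about -9°, low-edge length 186 mm against 190 mm.
- **Button:** (0.5526, 0.378, 0.087).

These are all plausible, so I'll start moving towards pot_b.

```bash
cat >> h.py <<'E'
from scipy.spatial.transform import Rotation as Ro
def todo(p,rpy):
    "remaining motion in the tool axes: cm and rad"
    s=r.state();R=Ro.from_euler("xyz",s["eef_rot"],degrees=True);T=Ro.from_euler("xyz",rpy,degrees=True)
    d=np.array(p)-s["position"]
    print("t%.2f pos"%s["t"],s["position"].round(4),"rpy",s["eef_rot"].round(1),"F",s["force"].round(1),"w %.4f"%s["width"],"j",s["joint_pos"].round(0))
    print("now-axes cm",(R.inv().apply(d)*100).round(2),"target-axes cm",(T.inv().apply(d)*100).round(2),"turn",(R.inv()*T).as_rotvec().round(3))
E
python3 -m crank '{"linear":[[-1.6,-1.7,0],[-3.2,-3.4,0],[-3.2,-3.4,0],[-3.2,-3.4,0],[-3.2,-3.4,0],[-3.2,-3.4,0],[-3.2,-3.4,0],[-3.2,-3.4,0],[-3.2,-3.4,0],[-3.2,-3.4,0]],"angular":[[0,0,0],[0,0,0],[0,0,0],[0,0,0],[0,0,0],[0,0,0],[0,0,0],[0,0,0],[0,0,0],[0,0,0]],"claw":[8.54,8.54,8.54,8.54,8.54,8.54,8.54,8.54,8.54,8.54]}' 40
python3 -c "
from h import *
todo((.485,-.056,.13),(180,0,180))"
```

```text
t: 1.1
position: [0.3899, 0.1687, 0.2373]
eef_rot: [-179.7, -0.3, 160.7]
force: [1.9, -0.3, 0.2]
width: 0.0856
t1.10 pos [0.3899 0.1687 0.2373] rpy [-179.7   -0.3  160.7] F [ 1.9 -0.3  0.2] w 0.0856 j [-46.  -7.  16. 113.   2.  75.  39.]
now-axes cm [-16.45 -18.    10.76] target-axes cm [ -9.51 -22.47  10.73] turn [-0.005 -0.005 -0.337]
```

```bash
python3 -m crank '{"linear":[[-2.2,-2.6,0.5],[-2.2,-2.8,1],[-2,-3,1.2],[-1.2,-3.4,1.2],[-1.2,-3.4,1.2],[-1.2,-3.4,1.2],[-0.8,-2.4,1.2],[-0.4,-1,1.2],[0,0,1],[0,0,0.5]],"angular":[[0,0,-0.11],[0,0,-0.11],[0,0,-0.11],[0,0,0],[0,0,0],[0,0,0],[0,0,0],[0,0,0],[0,0,0],[0,0,0]],"claw":[8.54,8.54,8.54,8.54,8.54,8.54,8.54,8.54,8.54,8.54]}' 40
python3 -c "
from h import *
todo((.485,-.056,.056),(180,0,180))
for n in C: cv2.imwrite(f'pics/{n}1.png',r.read_camera(n)[100:280,200:440].repeat(3,0).repeat(3,1))"
```

```text
t: 2.1
position: [0.4836, -0.0809, 0.1317]
eef_rot: [-179.8, -0.2, 179.8]
force: [0.8, 0.6, 0.9]
width: 0.0853
t2.10 pos [ 0.4836 -0.0809  0.1317] rpy [-179.8   -0.2  179.8] F [0.8 0.6 0.9] w 0.0853 j [-30.   8.  37. 113.  -5.  61.  99.]
now-axes cm [-0.17  2.52  7.56] target-axes cm [-0.14  2.49  7.57] turn [-0.004 -0.004 -0.003]
```

View pics/scene1.png

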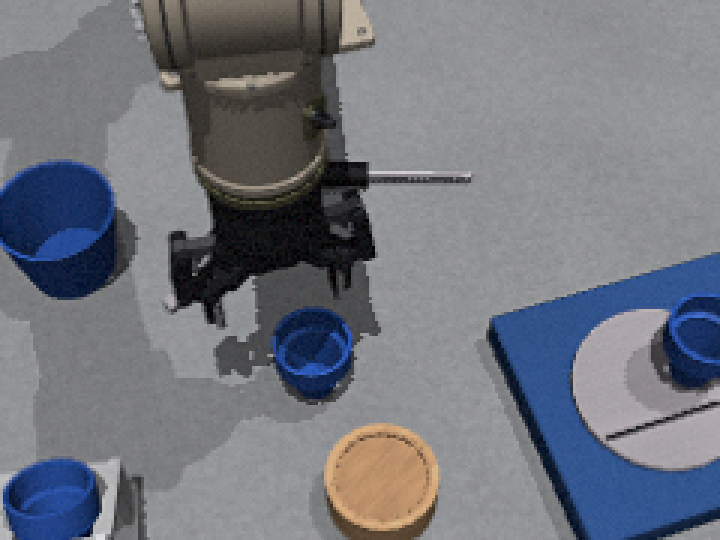

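View pics/top1.png

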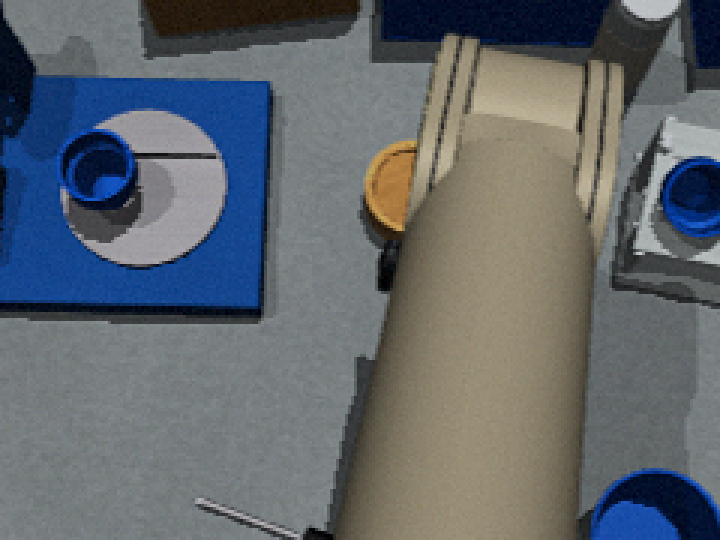

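The gripper is above and beside pot_b, jaws along y. It needs +2.5 cm in tool y, then it can go down, with the tape roll clear ahead.

```bash
python3 -m crank '{"linear":[[-0.1,1.3,0],[0,1.2,0],[0,0,1],[0,0,1.5],[0,0,1.5],[0,0,1.5],[0,0,1],[0,0,0.7],[0,0,0.3],[0,0,0]],"angular":[[0,0,0],[0,0,0],[0,0,0],[0,0,0],[0,0,0],[0,0,0],[0,0,0],[0,0,0],[0,0,0],[0,0,0]],"claw":[8.54,8.54,8.54,8.54,8.54,8.54,8.54,8.54,8.54,8.54]}' 40
python3 -c "
from h import *
todo((.485,-.056,.056),(180,0,180))"
```

```text
t: 3.2
position: [0.4853, -0.0499, 0.0545]
eef_rot: [-180.0, 0.0, -179.6]
force: [0.8, -0.3, 0.2]
width: 0.0854
t3.20 pos [ 0.4853 -0.0499  0.0545] rpy [-180.     0.  -179.6] F [ 0.8 -0.3  0.2] w 0.0854 j [-31.  15.  35. 117. -11.  51. 100.]
now-axes cm [ 0.03 -0.61 -0.15] target-axes cm [ 0.03 -0.61 -0.15] turn [-0.001  0.     0.007]
```

```bash
python3 -m crank '{"linear":[[0,-0.4,0],[0,-0.2,0],[0,0,0],[0,0,0],[0,0,0],[0,0,0],[0,0,0],[0,0,0],[0,0,0],[0,0,0]],"angular":[[0,0,0],[0,0,0],[0,0,0],[0,0,0],[0,0,0],[0,0,0],[0,0,0],[0,0,0],[0,0,0],[0,0,0]],"claw":[8.54,8.54,8,7.5,7,6.5,6,6,6,6]}' 30
python3 -c "
from h import *
todo((.485,-.056,.056),(180,0,180))"
```

```text
t: 4.2
position: [0.4871, -0.0566, 0.0568]
eef_rot: [-180.0, 0.2, -179.6]
force: [-0.1, 0.1, 0.4]
width: 0.0658
t4.20 pos [ 0.4871 -0.0566  0.0568] rpy [-180.     0.2 -179.6] F [-0.1  0.1  0.4] w 0.0658 j [-30.  15.  35. 117. -11.  51. 101.]
now-axes cm [0.21 0.06 0.08] target-axes cm [0.21 0.06 0.08] turn [0.    0.004 0.007]
```

Width 65.8 mm matches the collar, so pot_b is gripped. Lifting it.

```bash
python3 -m crank '{"linear":[[0,0,-0.6],[0,0,-1.5],[0,0,-2.2],[0,0,-2.5],[0,0,-2.5],[0,0,-2],[0,0,-1.5],[0,0,-0.7],[0,0,-0.3],[0,0,0]],"angular":[[0,0,0],[0,0,0],[0,0,0],[0,0,-0.05],[0,0,-0.1],[0,0,-0.1],[0,0,-0.1],[0,0,-0.1],[0,0,-0.05],[0,0,0]],"claw":[6,6,6,6,6,6,6,6,6,6]}' 30
python3 -c "
from h import *
todo((.59,.239,.195),(180,0,-150))
cv2.imwrite('pics/scene2.png',r.read_camera('scene')[100:280,200:440].repeat(3,0).repeat(3,1))"
```

```text
t: 5.2
position: [0.4851, -0.0574, 0.2032]
eef_rot: [-179.9, 0.2, -149.9]
force: [0.2, -0.8, -1.3]
width: 0.0657
t5.20 pos [ 0.4851 -0.0574  0.2032] rpy [-179.9    0.2 -149.9] F [ 0.2 -0.8 -1.3] w 0.0657 j [-32.   2.  35. 109.  -1.  69. 123.]
now-axes cm [-23.93  20.39   0.84] target-axes cm [-23.9   20.42   0.82] turn [-0.002  0.003  0.001]
```

View pics/scene2.png

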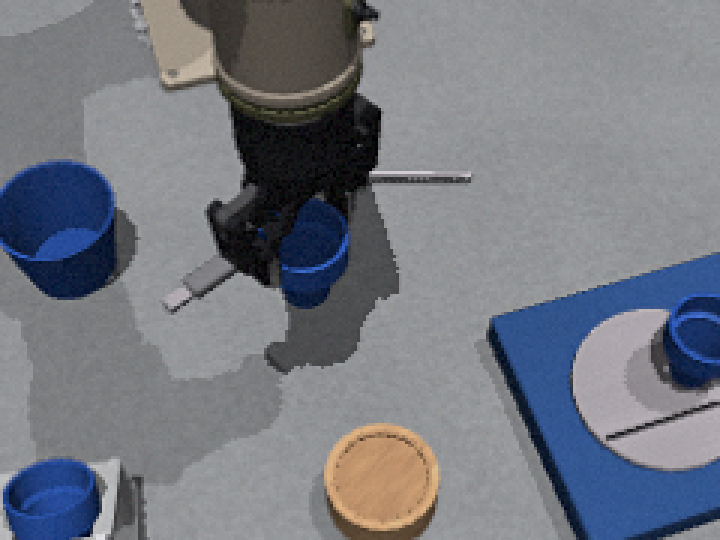

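pot_b hangs upright in the gripper at crop (313,255). Now carrying it over pot_a.

```bash
python3 -m crank '{"linear":[[-1.2,1,0],[-2.4,2,0],[-3.2,2.7,0],[-3.4,2.9,0],[-3.4,2.9,0],[-3.4,2.9,0],[-3,2.6,0],[-2,1.7,0],[-1.2,1,0],[0,0,0]],"angular":[[0,0,0],[0,0,0],[0,0,0],[0,0,0],[0,0,0],[0,0,0],[0,0,0],[0,0,0],[0,0,0],[0,0,0]],"claw":[6,6,6,6,6,6,6,6,6,6]}' 30
python3 -c "
from h import *
todo((.59,.239,.195),(180,0,-150))
"
```

```text
t: 6.25
position: [0.5897, 0.2515, 0.1964]
eef_rot: [179.8, -0.2, -150.7]
force: [-0.1, -0.2, 0.1]
width: 0.0657
t6.25 pos [0.5897 0.2515 0.1964] rpy [ 179.8   -0.2 -150.7] F [-0.1 -0.2  0.1] w 0.0657 j [-45.  24.  24.  86. -10.  73.  99.]
now-axes cm [ 0.58 -1.1   0.14] target-axes cm [ 0.6  -1.09  0.14] turn [ 0.004 -0.004 -0.012]
```

```bash
python3 -m crank '{"linear":[[0.3,-0.6,0],[0.3,-0.5,0],[0,0,0],[0,0,0],[0,0,0],[0,0,0],[0,0,0],[0,0,0],[0,0,0],[0,0,0]],"angular":[[0,0,0],[0,0,0],[0,0,0],[0,0,0],[0,0,0],[0,0,0],[0,0,0],[0,0,0],[0,0,0],[0,0,0]],"claw":[6,6,6,6,6,6,6,6,6,6]}' 30
python3 -c "
from h import *
todo((.59,.239,.195),(180,0,-150))
I=[r.read_camera('scene')[130:250,380:500],r.read_camera('top')[90:210,170:290]]
cv2.imwrite('pics/a2.png',np.hstack(I).repeat(3,0).repeat(3,1))"
```

```text
t: 7.25
position: [0.5891, 0.234, 0.1962]
eef_rot: [179.8, -0.3, -151.1]
force: [-0.3, 0.4, 0.1]
width: 0.0659
t7.25 pos [0.5891 0.234  0.1962] rpy [ 179.8   -0.3 -151.1] F [-0.3  0.4  0.1] w 0.0659 j [-45.  23.  25.  87. -10.  73. 100.]
now-axes cm [-0.32  0.39  0.12] target-axes cm [-0.32  0.39  0.12] turn [ 0.004 -0.005 -0.019]
```

View pics/a2.png

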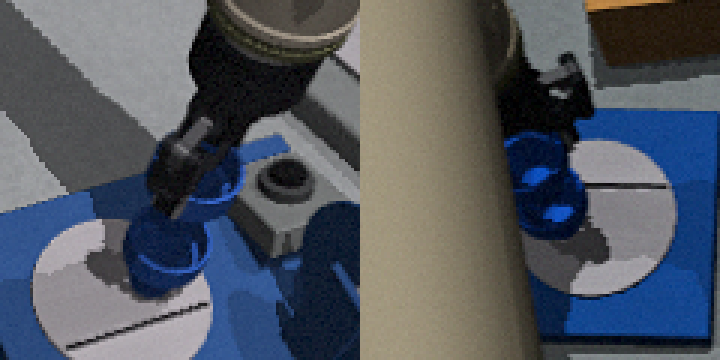

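```bash
python3 -m crank '{"linear":[[-0.3,0.35,0],[0,0,0],[0,0,0.6],[0,0,0.8],[0,0,0.8],[0,0,0.8],[0,0,0.6],[0,0,0.3],[0,0,0],[0,0,0]],"angular":[[0,0,-0.015],[0,0,0],[0,0,0],[0,0,0],[0,0,0],[0,0,0],[0,0,0],[0,0,0],[0,0,0],[0,0,0]],"claw":[6,6,6,6,6,6,6,6,6,6]}' 30
python3 -c "
from h import *
todo((.59,.239,.1248),(180,0,-150))
I=[r.read_camera('scene')[130:250,380:500],r.read_camera('top')[90:210,170:290]]
cv2.imwrite('pics/a3.png',np.hstack(I).repeat(3,0).repeat(3,1))"
```

```text
t: 8.35
position: [0.5892, 0.2388, 0.1522]
eef_rot: [179.8, -0.4, -150.2]
force: [-0.8, 0.6, -0.8]
width: 0.066
t8.35 pos [0.5892 0.2388 0.1522] rpy [ 179.8   -0.4 -150.2] F [-0.8  0.6 -0.8] w 0.0660 j [-44.  25.  24.  89. -11.  68. 102.]
now-axes cm [-0.1  -0.03  2.74] target-axes cm [-0.08 -0.02  2.74] turn [ 0.004 -0.008 -0.003]
```

View pics/a3.png

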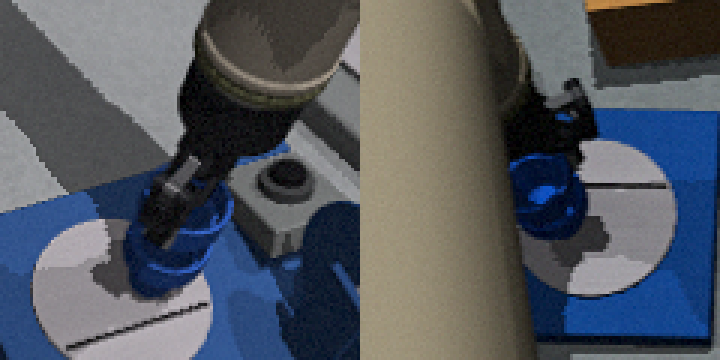

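The foot is inside pot_a's mouth and the tool feels almost no force, so it's centred. Lowering the last 2.7 cm gently.

```bash
python3 -m crank '{"linear":[[0,0,0.4],[0,0,0.4],[0,0,0.4],[0,0,0.4],[0,0,0.3],[0,0,0.3],[0,0,0.2],[0,0,0.1],[0,0,0],[0,0,0]],"angular":[[0,0.008,0],[0,0,0],[0,0,0],[0,0,0],[0,0,0],[0,0,0],[0,0,0],[0,0,0],[0,0,0],[0,0,0]],"claw":[6,6,6,6,6,6,6,6,6,6]}' 30
python3 -c "
from h import *
todo((.59,.239,.1248),(180,0,-150))"
```

```text
t: 9.45
position: [0.5893, 0.2389, 0.1258]
eef_rot: [179.8, -0.8, -150.1]
force: [-0.2, 0.2, -1.8]
width: 0.0656
t9.45 pos [0.5893 0.2389 0.1258] rpy [ 179.8   -0.8 -150.1] F [-0.2  0.2 -1.8] w 0.0656 j [-44.  27.  23.  90. -11.  66. 102.]
now-axes cm [-0.07 -0.03  0.1 ] target-axes cm [-0.06 -0.03  0.1 ] turn [ 0.004 -0.015 -0.003]
```

```bash
python3 -m crank '{"linear":[[0,0,0],[0,0,0.1],[0,0,0.1],[0,0,0.1],[0,0,0.1],[0,0,0.1],[0,0,0],[0,0,0],[0,0,0],[0,0,0]],"angular":[[0,-0.014,0],[0,0,0],[0,0,0],[0,0,0],[0,0,0],[0,0,0],[0,0,0],[0,0,0],[0,0,0],[0,0,0]],"claw":[6,6,6,6,6,6,6,6,6,6]}' 30
python3 -c "
from h import *
todo((.59,.239,.1248),(180,0,-150))
I=[r.read_camera('scene')[130:250,380:500],r.read_camera('top')[90:210,170:290]]
cv2.imwrite('pics/a4.png',np.hstack(I).repeat(3,0).repeat(3,1))"
```

```text
t: 10.45
position: [0.5907, 0.2405, 0.1249]
eef_rot: [179.7, 0.4, -150.1]
force: [0.5, -0.6, 0.8]
width: 0.0661
t10.45 pos [0.5907 0.2405 0.1249] rpy [ 179.7    0.4 -150.1] F [ 0.5 -0.6  0.8] w 0.0661 j [-44.  26.  23.  91. -12.  65. 102.]
now-axes cm [ 0.13 -0.1   0.01] target-axes cm [ 0.13 -0.1   0.01] turn [ 0.005  0.007 -0.002]
```

View pics/a4.png

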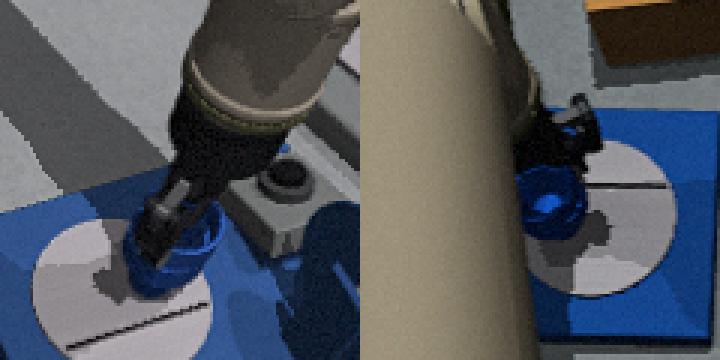

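```bash
python3 -m crank '{"linear":[[0,0,0.2],[0,0,0.3],[0,0,0.3],[0,0,0.3],[0,0,0.3],[0,0,0.3],[0,0,0.3],[0,0,0.3],[0,0,0.3],[0,0,0.3]],"angular":[[0,0,0],[0,0,0],[0,0,0],[0,0,0],[0,0,0],[0,0,0],[0,0,0],[0,0,0],[0,0,0],[0,0,0]],"claw":[6,6,6,6,6,6,6,6,6,6]}' 30
python3 -c "
from h import *
todo((.59,.239,.1248),(180,0,-150))"
```

```text
t: 11.55
position: [0.6045, 0.2484, 0.1241]
eef_rot: [179.4, 2.8, -150.1]
force: [-2.2, -0.3, 15.3]
width: 0.0658
t11.55 pos [0.6045 0.2484 0.1241] rpy [ 179.4    2.8 -150.1] F [-2.2 -0.3 15.3] w 0.0658 j [-44.  27.  23.  91. -13.  62. 103.]
now-axes cm [ 1.72 -0.09 -0.15] target-axes cm [ 1.73 -0.09 -0.07] turn [ 0.01   0.048 -0.002]
```

Contact reads 15 N at z = 0.124, and the fully home value is 0.1248, so the pot is seated. The push drifted the stack about 16 mm sideways and tilted the tool by 2.8°, so I'll straighten it, relax and release.

```bash
python3 -m crank '{"linear":[[0,0,0],[0,0,0],[0,0,0],[0,0,0],[0,0,0],[0,0,0],[0,0,0],[0,0,0],[0,0,0],[0,0,0]],"angular":[[0,0.02,0],[0,0.02,0],[0,0,0],[0,0,0],[0,0,0],[0,0,0],[0,0,0],[0,0,0],[0,0,0],[0,0,0]],"claw":[6,6,6,6,6,6,6,6,6,6]}' 30
python3 -c "
from h import *
todo((.6,.245,.1248),(180,0,-150))
I=[r.read_camera('scene')[130:250,380:500],r.read_camera('top')[90:210,170:290]]
cv2.imwrite('pics/a5.png',np.hstack(I).repeat(3,0).repeat(3,1))"
```

```text
t: 12.55
position: [0.6055, 0.2485, 0.1248]
eef_rot: [179.5, 0.5, -150.1]
force: [-0.2, 0.7, 1.3]
width: 0.0658
t12.55 pos [0.6055 0.2485 0.1248] rpy [ 179.5    0.5 -150.1] F [-0.2  0.7  1.3] w 0.0658 j [-43.  28.  23.  88. -12.  65. 102.]
now-axes cm [ 0.65 -0.03 -0.  ] target-axes cm [ 0.65 -0.03  0.  ] turn [ 0.01   0.009 -0.002]
```

View pics/a5.png

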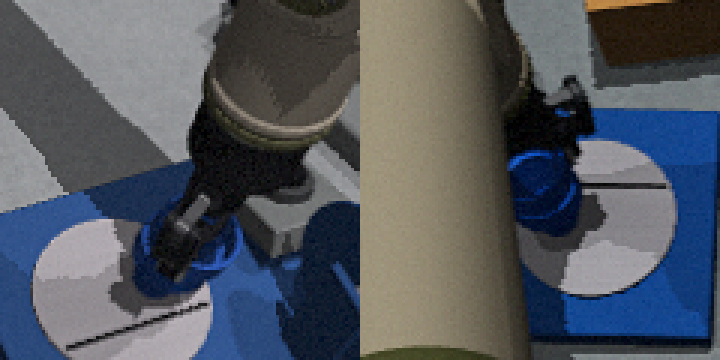

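```bash
python3 -c "
from h import *
I=[r.read_camera('scene')[180:240,410:470],r.read_camera('top')[130:190,205:265]]
cv2.imwrite('pics/a6.png',cv2.resize(cv2.convertScaleAbs(np.hstack(I),alpha=1.6),None,fx=6,fy=6,interpolation=cv2.INTER_CUBIC))"
```

```text
(no output)
```

View pics/a6.png

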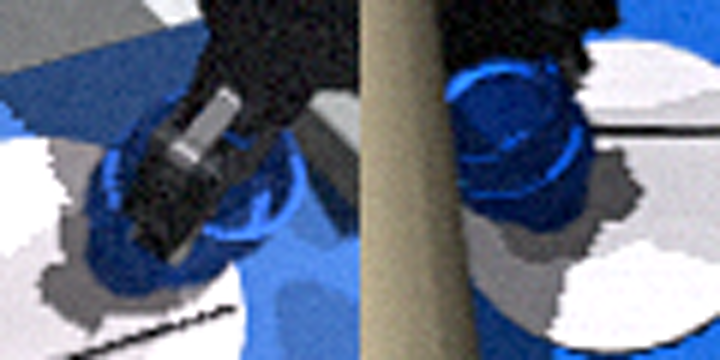

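The view is partly blocked, and pot_b may have turned slightly about the jaw axis. It's deep inside pot_a with no load on it, so I'll open slowly, retract and inspect.

```bash
python3 -m crank '{"linear":[[0,0,0],[0,0,0],[0,0,0],[0,0,0],[0,0,0],[0,0,0],[0,0,0],[0,0,-0.8],[0,0,-1.5],[0,0,-2]],"angular":[[0,0,0],[0,0,0],[0,0,0],[0,0,0],[0,0,0],[0,0,0],[0,0,0],[0,0,0],[0,0,0],[0,0,0]],"claw":[6.7,6.9,7.1,7.5,8,8.54,8.54,8.54,8.54,8.54]}' 30
python3 -m crank '{"linear":[[0,0,-2],[0,0,-3],[2,-2,-3],[3,-3,-2],[3,-3,0],[3,-3,0],[3,-3,0],[3,-3,0],[2,-2,0],[0,0,0]],"angular":[[0,0,0],[0,0,0],[0,0,0],[0,0,0.05],[0,0,0.1],[0,0,0.1],[0,0,0.1],[0,0,0.1],[0,0,0.05],[0,0,0]],"claw":[8.54,8.54,8.54,8.54,8.54,8.54,8.54,8.54,8.54,8.54]}' 30
python3 -c "
from h import *
todo((.57,-.27,.2),(180,0,180))
I=[r.read_camera('scene'),r.read_camera('top')]
cv2.imwrite('pics/scene7.png',I[0]);cv2.imwrite('pics/top7.png',I[1])
I=[I[0][180:240,410:470],I[1][130:190,205:265]]
cv2.imwrite('pics/a7.png',cv2.resize(cv2.convertScaleAbs(np.hstack(I),alpha=1.6),None,fx=6,fy=6,interpolation=cv2.INTER_NEAREST))"
```

```text
t: 13.75
position: [0.6031, 0.2472, 0.1668]
eef_rot: [179.4, 0.1, -150.1]
force: [-0.5, 0.0, 1.2]
width: 0.0853
t: 14.75
position: [0.4886, -0.0036, 0.2841]
eef_rot: [178.9, 0.8, 179.9]
force: [0.6, 0.0, -0.0]
width: 0.0856
t14.75 pos [ 0.4886 -0.0036  0.2841] rpy [178.9   0.8 179.9] F [ 0.6  0.  -0. ] w 0.0856 j [-39.  -2.  34. 102.   0.  78.  85.]
now-axes cm [ -8.04 -26.79   8.  ] target-axes cm [ -8.14 -26.64   8.41] turn [ 0.02   0.015 -0.001]
```

View pics/a7.png

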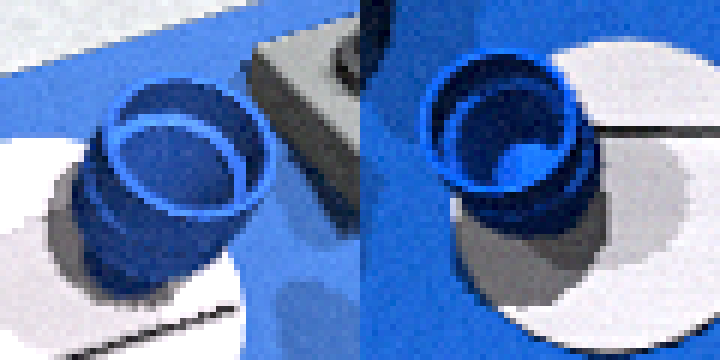

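pot_b now stands upright in pot_a, with rims stacked at scene (441,204) and top (228,149.5). I'll check the height and set up pot_c.

Run:
```python
from h import *
print(tri((441,203.7),(228.25,149.5)))
for n,uv in(("scene",(441,203.7)),("top",(228.25,149.5))):print(plane(n,[uv],(0,0,.138)))
# low-edge yaw from top view on z=.071
P=plane("top",[(411.5,183.5),(484.5,196.5)],(0,0,.071));d=P[0]-P[1];print(P,np.linalg.norm(d),np.degrees(np.arctan2(-d[0],d[1])))
P=plane("scene",[(237.5,252.5),(157,261)],(0,0,.071));d=P[0]-P[1];print(P,np.linalg.norm(d),np.degrees(np.arctan2(-d[0],d[1])))
yaw=np.radians(-9.5)
sx=np.array([np.cos(yaw),np.sin(yaw),0]);sy=np.array([-np.sin(yaw),np.cos(yaw),0]);t=np.radians(28)
ax=-np.sin(t)*sx+np.cos(t)*np.array([0,0,1])
m=np.array([.5758,-.2733,.1217])
print("axis",ax)
# tool: z=-ax, y=-sy or sy
for s in(1,-1):
    R=np.c_[np.cross(s*sy,-ax),s*sy,-ax];print(s,Ro.from_matrix(R).as_euler("xyz",degrees=True))
for h in(.07,.11,.062,.056):print(h,(m+(h-.07)*ax).round(4))
```

```text
(array([0.5932455 , 0.24197417, 0.13649042]), np.float64(0.0019806211755208207))
[[0.59408609 0.24222089 0.138     ]]
[[0.5922652  0.24058924 0.138     ]]
[[ 0.54042234 -0.22678607  0.071     ]
 [ 0.51216651 -0.41407661  0.071     ]] 0.18940997430189624 -8.579300769232075
[[ 0.54133063 -0.22946069  0.071     ]
 [ 0.50831831 -0.41260732  0.071     ]] 0.18609809306532588 -10.217888799470648
axis [-0.46303304  0.07748516  0.88294759]
1 [-180.    28.   170.5]
-1 [180.  -28.   -9.5]
0.07 [ 0.5758 -0.2733  0.1217]
0.11 [ 0.5573 -0.2702  0.157 ]
0.062 [ 0.5795 -0.2739  0.1146]
0.056 [ 0.5823 -0.2744  0.1093]
```

pot_b is home: the rim rose 27.8 mm between measurements (expected 26) and it's upright at (0.593, 0.241). Next is pot_c.

```bash
python3 -c "
from h import *
todo((.5573,-.2702,.157),(180,28,170.5))
todo((.5573-.0463,-.2702+.0077,.157+.088),(180,28,170.5))"
```

```text
t14.85 pos [ 4.902e-01 -4.000e-04  2.839e-01] rpy [ 178.9    0.9 -179.7] F [1.2 0.7 0.7] w 0.0853 j [-39.  -2.  34. 102.  -0.  78.  86.]
now-axes cm [ -6.38 -27.26  12.25] target-axes cm [ -3.82 -25.5   16.41] turn [ 0.062 -0.474  0.163]
t14.85 pos [ 4.902e-01 -4.000e-04  2.839e-01] rpy [ 178.9    0.9 -179.7] F [1.2 0.7 0.7] w 0.0853 j [-39.  -2.  34. 102.  -0.  78.  86.]
now-axes cm [ -1.89 -26.29   3.4 ] target-axes cm [ -3.81 -25.51   6.43] turn [ 0.062 -0.474  0.163]
```

```bash
python3 -m crank '{"linear":[[-0.2,-1.5,0.2],[-0.3,-3,0.4],[-0.3,-3.8,0.4],[-0.4,-3.8,0.5],[-0.4,-3.8,0.5],[-0.4,-3.8,0.6],[-0.4,-3,0.6],[-0.4,-1.8,0.6],[0,-0.5,0.5],[0,0,0]],"angular":[[0.01,-0.05,0.02],[0.01,-0.08,0.025],[0.01,-0.08,0.025],[0.01,-0.08,0.025],[0.01,-0.08,0.025],[0.01,-0.06,0.025],[0,-0.04,0.02],[0,0,0],[0,0,0],[0,0,0]],"claw":[8.54,8.54,8.54,8.54,8.54,8.54,8.54,8.54,8.54,8.54]}' 30
python3 -c "
from h import *
todo((.5573,-.2702,.157),(180,28,170.5))"
```

```text
t: 15.85
position: [0.5217, -0.2529, 0.2595]
eef_rot: [-179.9, 29.4, 171.5]
force: [-0.6, 0.0, 0.2]
width: 0.0855
t15.85 pos [ 0.5217 -0.2529  0.2595] rpy [-179.9   29.4  171.5] F [-0.6  0.   0.2] w 0.0855 j [-33. -15.  53. 116.   7.  44. 100.]
now-axes cm [ 1.74 -1.15 10.78] target-axes cm [ 1.46 -1.11 10.83] turn [0.006 0.024 0.015]
```

```bash
python3 -m crank '{"linear":[[0.7,-0.5,1],[0.6,-0.5,2],[0,0,2],[0,0,2],[0,0,1.5],[0,0,0.7],[0,0,0],[0,0,0],[0,0,0],[0,0,0]],"angular":[[0.006,0.012,0.015],[0,0.012,0],[0,0,0],[0,0,0],[0,0,0],[0,0,0],[0,0,0],[0,0,0],[0,0,0],[0,0,0]],"claw":[8.54,8.54,8.54,8.54,8.54,8.54,8.54,8.54,8.54,8.54]}' 30
python3 -c "
from h import *
todo((.5573,-.2702,.157),(180,28,170.5))
I=r.read_camera('scene')[180:320,130:330]
cv2.imwrite('pics/c2.png',cv2.resize(I,None,fx=4,fy=4))"
```

```text
t: 16.85
position: [0.5573, -0.2619, 0.1694]
eef_rot: [-179.6, 27.9, 171.2]
force: [0.0, 0.3, 0.3]
width: 0.0857
t16.85 pos [ 0.5573 -0.2619  0.1694] rpy [-179.6   27.9  171.2] F [0.  0.3 0.3] w 0.0857 j [-40.   8.  70. 117. -28.  36. 129.]
now-axes cm [ 0.47 -0.81  1.16] target-axes cm [ 0.46 -0.82  1.16] turn [-0.001 -0.001  0.011]
```

View pics/c2.png

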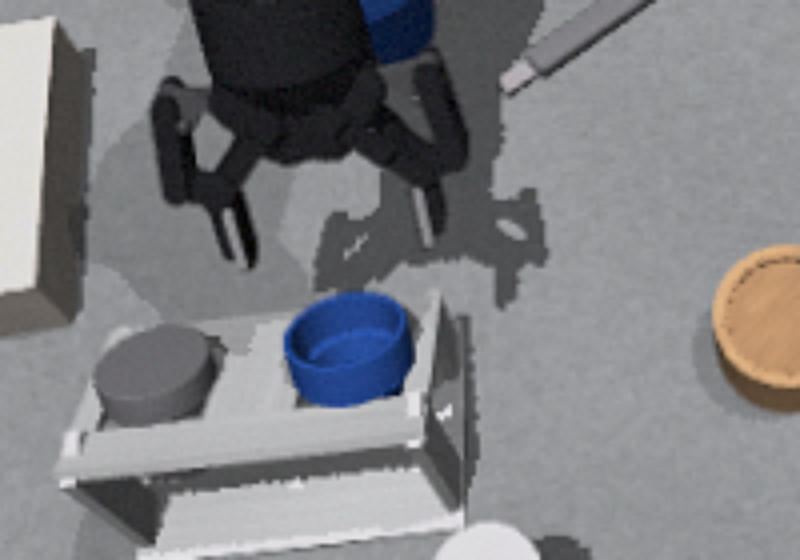

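The fingers straddle pot_c's axis and the canister cap is clear. A sideways correction first, then advance along the axis.

```bash
python3 -m crank '{"linear":[[0.4,-0.7,0],[0,0,0],[0,0,0],[0,0,0],[0,0,0.5],[0,0,1],[0,0,1],[0,0,0.8],[0,0,0],[0,0,0]],"angular":[[0,0,0.01],[0,0,0],[0,0,0],[0,0,0],[0,0,0],[0,0,0],[0,0,0],[0,0,0],[0,0,0],[0,0,0]],"claw":[8.54,8.54,8.54,8.54,8.54,8.54,8.54,8.54,8.54,8.54]}' 30
python3 -c "
from h import *
todo((.5809,-.2742,.112),(180,28,170.5))
I=r.read_camera('scene')[180:320,130:330]
cv2.imwrite('pics/c3.png',cv2.resize(I,None,fx=4,fy=4))"
```

```text
t: 17.9
position: [0.5687, -0.2716, 0.1388]
eef_rot: [179.9, 28.1, 170.4]
force: [-0.3, 0.6, 0.2]
width: 0.0852
t17.90 pos [ 0.5687 -0.2716  0.1388] rpy [179.9  28.1 170.4] F [-0.3  0.6  0.2] w 0.0852 j [-30.  15.  62. 117. -40.  35. 138.]
now-axes cm [ 0.17 -0.06  2.95] target-axes cm [ 0.16 -0.05  2.95] turn [ 0.001  0.002 -0.002]
```

View pics/c3.png

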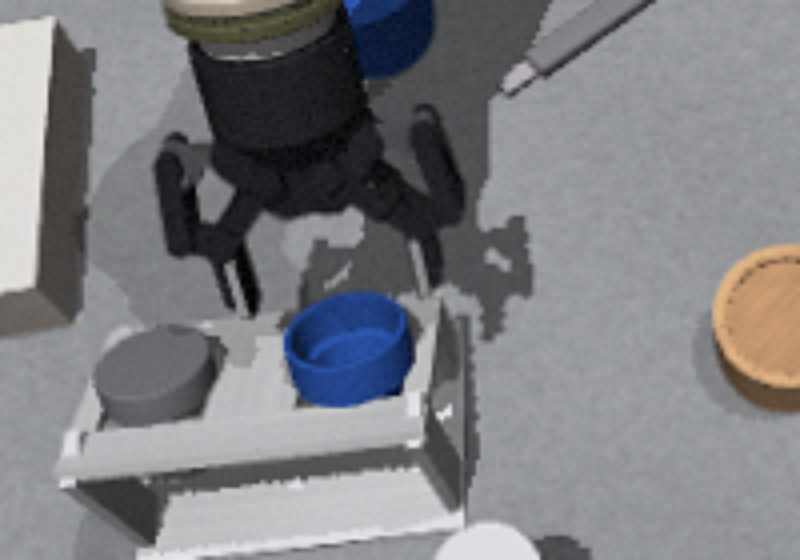

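```bash
python3 -c "
from h import *
s=r.state();R=Ro.from_euler('xyz',s['eef_rot'],degrees=True)
for z in(0,.011):
  P=[s['position']+R.apply([0,y,z]) for y in(-.0427,.0427)]
  print(z,((proj('scene',P)-[130,180])*4).round(0))
ax=-R.apply([0,0,1])
print('rim c',((proj('scene',[[.5758,-.2733,.1217],np.array([.5758,-.2733,.1217])-.026*ax])-[130,180])*4).round(0))
"
```

```text
0 [[254. 313.]
 [417. 294.]]
0.011 [[259. 330.]
 [421. 311.]]
rim c [[342. 330.]
 [352. 367.]]
```

```bash
python3 -m crank '{"linear":[[0.15,0,0.5],[0,0,0.5],[0,0,0.5],[0,0,0],[0,0,0],[0,0,0],[0,0,0],[0,0,0],[0,0,0],[0,0,0]],"angular":[[0,0,0],[0,0,0],[0,0,0],[0,0,0],[0,0,0],[0,0,0],[0,0,0],[0,0,0],[0,0,0],[0,0,0]],"claw":[8.54,8.54,8.54,8.54,8.54,8.54,8.54,8.54,8.54,8.54]}' 30
python3 -c "
from h import *
todo((.5809,-.2742,.112),(180,28,170.5))"
```

```text
t: 18.95
position: [0.5753, -0.2723, 0.1251]
eef_rot: [179.8, 28.2, 170.4]
force: [-0.2, -0.4, 0.4]
width: 0.0856
t18.95 pos [ 0.5753 -0.2723  0.1251] rpy [179.8  28.2 170.4] F [-0.2 -0.4  0.4] w 0.0856 j [-27.  17.  59. 116. -44.  34. 141.]
now-axes cm [ 0.1  -0.1   1.43] target-axes cm [ 0.1  -0.09  1.43] turn [ 0.002  0.004 -0.002]
```

```bash
python3 -m crank '{"linear":[[0.1,-0.1,0.4],[0,0,0.5],[0,0,0.4],[0,0,0],[0,0,0],[0,0,0],[0,0,0],[0,0,0],[0,0,0],[0,0,0]],"angular":[[0,0,0],[0,0,0],[0,0,0],[0,0,0],[0,0,0],[0,0,0],[0,0,0],[0,0,0],[0,0,0],[0,0,0]],"claw":[8.54,8.54,8.54,8.54,8.54,8.54,8.54,8.54,8.54,8.54]}' 30
python3 -c "
from h import *
todo((.5809,-.2742,.112),(180,28,170.5))
I=r.read_camera('scene')[200:300,160:280]
cv2.imwrite('pics/c4.png',cv2.resize(I,None,fx=6,fy=6))"
```

```text
t: 19.95
position: [0.5808, -0.2743, 0.112]
eef_rot: [179.8, 28.2, 170.4]
force: [-0.1, 0.0, -0.8]
width: 0.0854
t19.95 pos [ 0.5808 -0.2743  0.112 ] rpy [179.8  28.2 170.4] F [-0.1  0.  -0.8] w 0.0854 j [-24.  19.  56. 116. -47.  33. 143.]
now-axes cm [-0.01  0.01  0.01] target-axes cm [-0.01  0.01  0.01] turn [ 0.002  0.004 -0.002]
```

View pics/c4.png

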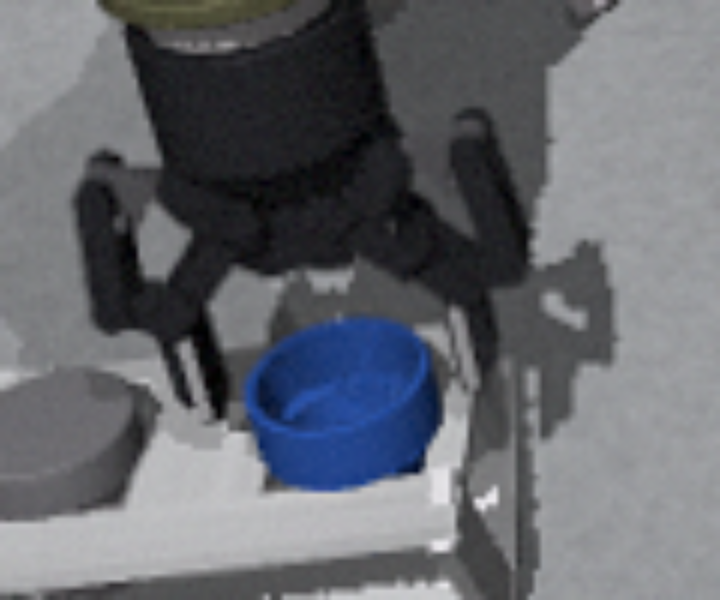

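The fingers stand either side of the collar, clear of the cap and just above the plate. Closing.

```bash
python3 -m crank '{"linear":[[0,0,0],[0,0,0],[0,0,0],[0,0,0],[0,0,0],[0,0,0],[0,0,0],[0,0,0],[0,0,0],[0,0,0]],"angular":[[0,0,0],[0,0,0],[0,0,0],[0,0,0],[0,0,0],[0,0,0],[0,0,0],[0,0,0],[0,0,0],[0,0,0]],"claw":[8.2,7.8,7.4,7,6.5,6,6,6,6,6]}' 40
python3 -c "
from h import *
todo((.5809,-.2742,.112),(180,28,170.5))"
```

```text
t: 21.0
position: [0.5804, -0.2743, 0.1128]
eef_rot: [179.7, 28.2, 170.3]
force: [-1.6, 0.6, 1.3]
width: 0.0653
t21.00 pos [ 0.5804 -0.2743  0.1128] rpy [179.7  28.2 170.3] F [-1.6  0.6  1.3] w 0.0653 j [-24.  19.  56. 116. -47.  34. 143.]
now-axes cm [0.   0.02 0.09] target-axes cm [-0.    0.02  0.09] turn [ 0.004  0.004 -0.002]
```

Gripped at 65.3 mm. Pulling it out along the axis.

```bash
python3 -m crank '{"linear":[[0,0,-0.3],[0,0,-0.6],[0,0,-1],[0,0,-1.2],[0,0,-1.2],[0,0,-1.2],[0,0,-1],[0,0,-0.8],[0,0,-0.4],[0,0,0]],"angular":[[0,0,0],[0,0,0],[0,0,0],[0,0,0],[0,0,0],[0,0,0],[0,0,0],[0,0,0],[0,0,0],[0,0,0]],"claw":[6,6,6,6,6,6,6,6,6,6]}' 40
python3 -c "
from h import *
todo((.5809,-.2742,.112),(180,28,170.5))
I=r.read_camera('scene')[150:310,130:290]
cv2.imwrite('pics/c5.png',cv2.resize(I,None,fx=3.5,fy=3.5))"
```

```text
t: 22.0
position: [0.5405, -0.2695, 0.1831]
eef_rot: [179.5, 28.1, 170.1]
force: [-0.7, 0.6, -0.7]
width: 0.0654
t22.00 pos [ 0.5405 -0.2695  0.1831] rpy [179.5  28.1 170.1] F [-0.7  0.6 -0.7] w 0.0654 j [-43.   2.  73. 118. -19.  37. 122.]
now-axes cm [-0.23  0.16  8.19] target-axes cm [-0.24  0.2   8.19] turn [ 0.005  0.002 -0.007]
```

View pics/c5.png

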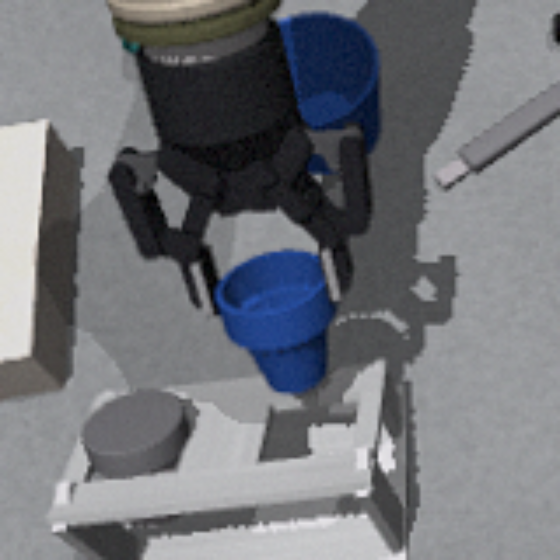

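pot_c is clear of the opening. Now lifting and turning it upright.

```bash
python3 -c "
from h import *
todo((.5405,-.2,.26),(180,0,180))"
python3 -m crank '{"linear":[[-0.6,0,-1.2],[-1,0.5,-1.8],[-1,1,-1.8],[-0.8,1,-1.6],[-0.4,1,-1],[0,1,-0.5],[0,1,0],[0,1,0],[0,0.5,0],[0,0,0]],"angular":[[0,0,0],[0,0.05,0],[0,0.08,-0.02],[0,0.08,-0.03],[0,0.08,-0.03],[0,0.08,-0.03],[0,0.08,-0.03],[0,0.04,-0.03],[0,0,0],[0,0,0]],"claw":[6,6,6,6,6,6,6,6,6,6]}' 40
python3 -c "
from h import *
todo((.593,.241,.26),(180,0,-150))"
```

```text
t22.05 pos [ 0.5406 -0.2694  0.1829] rpy [179.5  28.1 170.1] F [ 0.5 -1.2 -1.3] w 0.0651 j [-43.   2.  73. 118. -19.  37. 122.]
now-axes cm [-2.56  6.9  -7.31] target-axes cm [ 0.01  6.94 -7.71] turn [-0.034  0.49  -0.168]
t: 23.05
position: [0.5516, -0.1958, 0.268]
eef_rot: [-179.1, -1.5, -179.7]
force: [0.2, 0.5, -0.4]
width: 0.0653
t23.05 pos [ 0.5516 -0.1958  0.268 ] rpy [-179.1   -1.5 -179.7] F [ 0.2  0.5 -0.4] w 0.0653 j [-34.  23.  64.  89. -19.  82. 121.]
now-axes cm [-4.370e+00  4.366e+01  1.000e-02] target-axes cm [-25.43  35.75   0.8 ] turn [-0.008 -0.03  -0.519]
```

```bash
python3 -m crank '{"linear":[[-0.1,1.5,0],[-0.4,3,0],[-0.8,3.9,0],[-1.2,3.9,0],[-1.5,3.8,0],[-1.8,3.7,0],[-2,3.5,0],[-2.3,3.4,0],[-2.4,3.2,0],[-2,2.8,0]],"angular":[[0,-0.02,-0.05],[0,-0.01,-0.06],[0,0,-0.06],[0,0,-0.06],[0,0,-0.06],[0,0,-0.06],[0,0,-0.06],[0,0,-0.06],[0,0,-0.04],[0,0,0]],"claw":[6,6,6,6,6,6,6,6,6,6]}' 40
python3 -c "
from h import *
todo((.593,.241,.26),(180,0,-150))"
```

```text
t: 24.05
position: [0.5977, 0.1645, 0.2652]
eef_rot: [-179.5, 0.9, -150.8]
force: [0.3, -0.2, -0.7]
width: 0.0653
t24.05 pos [0.5977 0.1645 0.2652] rpy [-179.5    0.9 -150.8] F [ 0.3 -0.2 -0.7] w 0.0653 j [-60.  23.  53.  86. -18.  79. 114.]
now-axes cm [-3.31  6.91  0.52] target-axes cm [-3.42  6.86  0.52] turn [-0.009  0.016 -0.014]
```

```bash
python3 -m crank '{"linear":[[-0.9,1.6,0],[-0.4,0.8,0],[0,0,0],[0,0,0],[0,0,0],[0,0,0],[0,0,0],[0,0,0],[0,0,0],[0,0,0]],"angular":[[-0.008,0.015,-0.01],[0,0,0],[0,0,0],[0,0,0],[0,0,0],[0,0,0],[0,0,0],[0,0,0],[0,0,0],[0,0,0]],"claw":[6,6,6,6,6,6,6,6,6,6]}' 40
python3 -c "
from h import *
todo((.593,.241,.22),(180,0,-150))"
```

```text
t: 25.05
position: [0.597, 0.1901, 0.266]
eef_rot: [179.9, 0.4, -150.6]
force: [0.0, -0.7, -0.1]
width: 0.065
t25.05 pos [0.597  0.1901 0.266 ] rpy [ 179.9    0.4 -150.6] F [ 0.  -0.7 -0.1] w 0.0650 j [-60.  24.  52.  84. -20.  81. 112.]
now-axes cm [-2.12  4.62  4.62] target-axes cm [-2.2  4.6  4.6] turn [ 0.001  0.007 -0.01 ]
```

```bash
python3 -m crank '{"linear":[[-0.7,1.5,0],[-0.8,1.5,1],[-0.6,1.3,1],[0,0,1],[0,0,0.7],[0,0,0],[0,0,0],[0,0,0],[0,0,0],[0,0,0]],"angular":[[0,0.007,-0.01],[0,0,0],[0,0,0],[0,0,0],[0,0,0],[0,0,0],[0,0,0],[0,0,0],[0,0,0],[0,0,0]],"claw":[6,6,6,6,6,6,6,6,6,6]}' 40
python3 -c "
from h import *
todo((.593,.241,.22),(180,0,-150))
I=[r.read_camera('scene')[130:250,380:500],r.read_camera('top')[90:210,170:290]]
cv2.imwrite('pics/d1.png',cv2.convertScaleAbs(np.hstack(I),alpha=1.5).repeat(3,0).repeat(3,1))"
```

```text
t: 26.05
position: [0.5931, 0.2419, 0.2248]
eef_rot: [180.0, -0.1, -149.9]
force: [-0.5, 0.3, -0.2]
width: 0.0653
t26.05 pos [0.5931 0.2419 0.2248] rpy [ 1.800e+02 -1.000e-01 -1.499e+02] F [-0.5  0.3 -0.2] w 0.0653 j [-62.  28.  50.  85. -22.  78. 110.]
now-axes cm [ 0.06 -0.07  0.48] target-axes cm [ 0.06 -0.07  0.48] turn [ 0.001 -0.002  0.001]
```

View pics/d1.png

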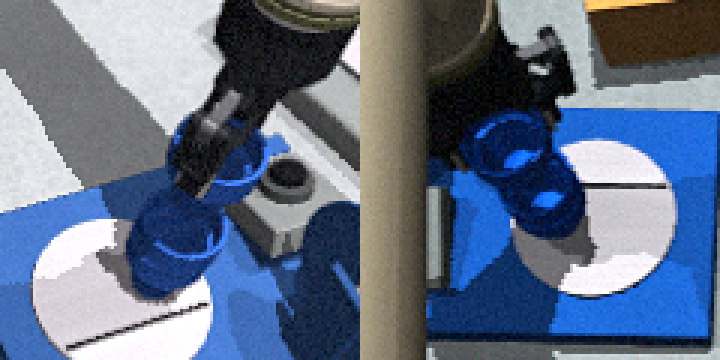

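```bash
python3 -c "
from h import *
for n,o in(('scene',[380,130]),('top',[170,90])):
  print(n,((proj(n,[[.593,.242,.235],[.593,.242,.165],[.593,.241,.138]])-o)*3+1).round(0).tolist())"
```

```text
scene [[220.0, 147.0], [193.0, 202.0], [182.0, 221.0]]
top [[144.0, 132.0], [166.0, 166.0], [175.0, 179.0]]
```

```bash
python3 -c "
from h import *
def c(i,u0,v0,w,h,k):
    o=cv2.convertScaleAbs(cv2.resize(i[v0:v0+h,u0:u0+w],(w*k,h*k),interpolation=cv2.INTER_NEAREST),alpha=1.8)
    for a in range(-u0%10,w,10):cv2.putText(o,str(u0+a),(a*k,10),0,.35,(0,255,255));cv2.line(o,(a*k,10),(a*k,18),(0,255,255))
    for a in range(-v0%10,h,10):cv2.putText(o,str(v0+a),(10,a*k+4),0,.35,(0,255,255));cv2.line(o,(0,a*k),(8,a*k),(0,255,255))
    return o
cv2.imwrite('pics/d2.png',np.hstack([c(r.read_camera('scene'),420,160,50,70,8),c(r.read_camera('top'),200,115,50,70,8)]))"
```

```text
(no output)
```

View pics/d2.png

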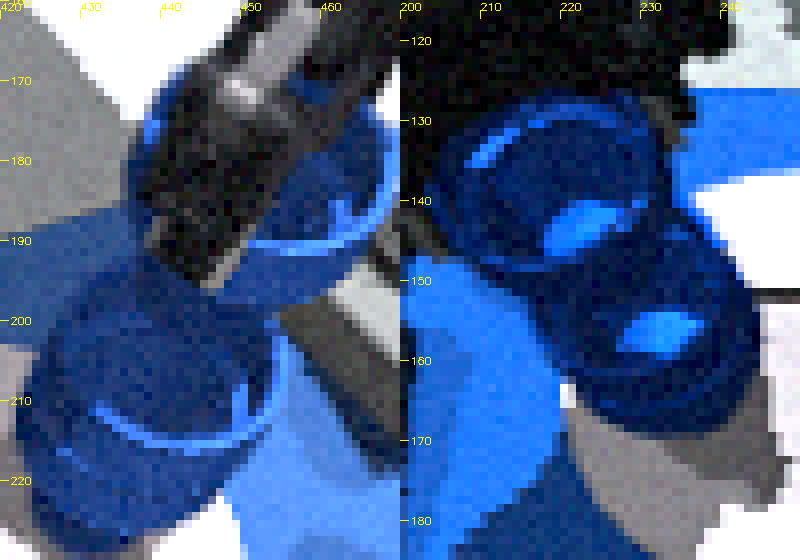

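Rims are at scene (453,178) and top (218,135), against predictions of (453,179) and (218,134). So pot_c is coaxial with the stack and upright. Lowering.

```bash
python3 -m crank '{"linear":[[0,-0.05,0.5],[0,0,0.8],[0,0,0.8],[0,0,0.8],[0,0,0.6],[0,0,0.4],[0,0,0.2],[0,0,0],[0,0,0],[0,0,0]],"angular":[[0,0,0],[0,0,0],[0,0,0],[0,0,0],[0,0,0],[0,0,0],[0,0,0],[0,0,0],[0,0,0],[0,0,0]],"claw":[6,6,6,6,6,6,6,6,6,6]}' 40
python3 -c "
from h import *
todo((.593,.241,.154),(180,0,-150))"
```

```text
t: 27.25
position: [0.5927, 0.2418, 0.1791]
eef_rot: [180.0, -0.2, -149.9]
force: [-0.2, -0.0, -0.1]
width: 0.0657
t27.25 pos [0.5927 0.2418 0.1791] rpy [ 180.    -0.2 -149.9] F [-0.2 -0.  -0.1] w 0.0657 j [-62.  30.  49.  88. -23.  73. 111.]
now-axes cm [ 0.01 -0.08  2.51] target-axes cm [ 0.02 -0.08  2.51] turn [ 0.001 -0.003  0.002]
```

```bash
python3 -m crank '{"linear":[[0,-0.05,0.4],[0,0,0.4],[0,0,0.4],[0,0,0.3],[0,0,0.3],[0,0,0.2],[0,0,0],[0,0,0],[0,0,0],[0,0,0]],"angular":[[0,0,0],[0,0,0],[0,0,0],[0,0,0],[0,0,0],[0,0,0],[0,0,0],[0,0,0],[0,0,0],[0,0,0]],"claw":[6,6,6,6,6,6,6,6,6,6]}' 40
python3 -c "
from h import *
todo((.593,.241,.154),(180,0,-150))"
```

```text
t: 28.25
position: [0.5932, 0.2414, 0.1577]
eef_rot: [180.0, -0.2, -149.9]
force: [-0.8, -1.1, -1.0]
width: 0.0653
t28.25 pos [0.5932 0.2414 0.1577] rpy [ 180.    -0.2 -149.9] F [-0.8 -1.1 -1. ] w 0.0653 j [-61.  31.  48.  89. -24.  71. 111.]
now-axes cm [ 0.04 -0.02  0.37] target-axes cm [ 0.04 -0.02  0.37] turn [ 0.001 -0.003  0.002]
```

```bash
python3 -m crank '{"linear":[[0,0,0.2],[0,0,0.2],[0,0,0.15],[0,0,0],[0,0,0],[0,0,0],[0,0,0],[0,0,0],[0,0,0],[0,0,0]],"angular":[[0,0,0],[0,0,0],[0,0,0],[0,0,0],[0,0,0],[0,0,0],[0,0,0],[0,0,0],[0,0,0],[0,0,0]],"claw":[6,6,6,6,6,6,6,6,6,6]}' 40
python3 -c "
from h import *
todo((.593,.241,.154),(180,0,-150))"
python3 -m crank '{"linear":[[0,0,0.2],[0,0,0.2],[0,0,0.2],[0,0,0.2],[0,0,0.2],[0,0,0],[0,0,0],[0,0,0],[0,0,0],[0,0,0]],"angular":[[0,0,0],[0,0,0],[0,0,0],[0,0,0],[0,0,0],[0,0,0],[0,0,0],[0,0,0],[0,0,0],[0,0,0]],"claw":[6,6,6,6,6,6,6,6,6,6]}' 40
python3 -c "
from h import *
todo((.593,.241,.154),(180,0,-150))"
```

```text
t: 29.25
position: [0.5945, 0.2423, 0.1542]
eef_rot: [179.9, 0.1, -149.9]
force: [-0.2, -0.0, 0.5]
width: 0.0651
t29.25 pos [0.5945 0.2423 0.1542] rpy [ 1.799e+02  1.000e-01 -1.499e+02] F [-0.2 -0.   0.5] w 0.0651 j [-61.  31.  48.  89. -24.  70. 111.]
now-axes cm [ 0.19 -0.03  0.02] target-axes cm [ 0.19 -0.03  0.02] turn [0.002 0.002 0.002]
t: 30.25
position: [0.5996, 0.2445, 0.1553]
eef_rot: [179.8, 1.0, -149.8]
force: [-1.9, -1.0, 2.9]
width: 0.0652
t30.25 pos [0.5996 0.2445 0.1553] rpy [ 179.8    1.  -149.8] F [-1.9 -1.   2.9] w 0.0652 j [-61.  31.  48.  89. -25.  70. 112.]
now-axes cm [0.75 0.03 0.12] target-axes cm [0.75 0.02 0.13] turn [0.004 0.018 0.003]
```

Contact at z of about 0.154, as predicted, and further pushing only drifts sideways. So it's seated: I'll undo the drift and release.

```bash
python3 -m crank '{"linear":[[0.4,0,0],[0.2,0,0],[0,0,0],[0,0,0],[0,0,0],[0,0,0],[0,0,0],[0,0,0],[0,0,0],[0,0,0]],"angular":[[0,0.015,0],[0,0,0],[0,0,0],[0,0,0],[0,0,0],[0,0,0],[0,0,0],[0,0,0],[0,0,0],[0,0,0]],"claw":[6,6,6,6,6,6.5,6.7,6.9,7.1,7.3]}' 30
python3 -c "
from h import *
todo((.593,.241,.154),(180,0,-150))"
python3 -m crank '{"linear":[[0,0,0],[0,0,0],[0,0,0],[0,0,-0.6],[0,0,-1],[0,0,-2],[0,0,-2],[0,0,-2],[0,0,-2],[0,0,-1]],"angular":[[0,0,0],[0,0,0],[0,0,0],[0,0,0],[0,0,0],[0,0,0],[0,0,0],[0,0,0],[0,0,0],[0,0,0]],"claw":[7.8,8.2,8.54,8.54,8.54,8.54,8.54,8.54,8.54,8.54]}' 30
python3 -c "
from h import *
todo((.593,.241,.154),(180,0,-150))"
```

```text
t: 31.25
position: [0.5939, 0.2414, 0.1541]
eef_rot: [179.8, 0.0, -149.8]
force: [-0.2, 0.6, 0.0]
width: 0.0729
t31.25 pos [0.5939 0.2414 0.1541] rpy [ 179.8    0.  -149.8] F [-0.2  0.6  0. ] w 0.0729 j [-61.  31.  48.  89. -24.  70. 112.]
now-axes cm [0.1  0.01 0.01] target-axes cm [0.1  0.01 0.01] turn [0.004 0.001 0.003]
t: 32.25
position: [0.5938, 0.2404, 0.2673]
eef_rot: [179.8, 0.0, -149.9]
force: [-0.5, -0.8, 0.8]
width: 0.0853
t32.25 pos [0.5938 0.2404 0.2673] rpy [ 179.8    0.  -149.9] F [-0.5 -0.8  0.8] w 0.0853 j [-62.  26.  51.  81. -21.  82. 109.]
now-axes cm [ 0.05  0.05 11.33] target-axes cm [ 0.04  0.09 11.33] turn [0.003 0.001 0.002]
```

```bash
python3 -c "
from h import *
todo((.4976,.378,.238),(180,20,180))"
python3 -m crank '{"linear":[[1.5,0.5,0],[3,1.2,0],[3,2,0],[2.5,3,0],[1.5,3,0],[0,2.5,0],[0,1.5,0],[0,0,0],[0,0,0],[0,0,0]],"angular":[[0,0,0],[0,0,0.05],[0,0,0.1],[0,0,0.1],[0,0,0.1],[0,0,0.1],[0,0,0.07],[0,0,0],[0,0,0],[0,0,0]],"claw":[8.54,8,6,4,2,0,0,0,0,0]}' 30
python3 -c "
from h import *
todo((.4976,.378,.238),(180,20,180))
I=[r.read_camera('scene'),r.read_camera('top')]
cv2.imwrite('pics/scene8.png',I[0]);cv2.imwrite('pics/top8.png',I[1])
def c(i,u0,v0,w,h,k):
    o=cv2.convertScaleAbs(cv2.resize(i[v0:v0+h,u0:u0+w],(w*k,h*k),interpolation=cv2.INTER_NEAREST),alpha=1.6)
    for a in range(-u0%10,w,10):cv2.putText(o,str(u0+a),(a*k,10),0,.35,(0,255,255));cv2.line(o,(a*k,10),(a*k,18),(0,255,255))
    for a in range(-v0%10,h,10):cv2.putText(o,str(v0+a),(10,a*k+4),0,.35,(0,255,255));cv2.line(o,(0,a*k),(8,a*k),(0,255,255))
    return o
cv2.imwrite('pics/e1.png',np.hstack([c(I[0],415,170,50,70,8),c(I[1],200,115,50,70,8)]))"
```

```text
t32.25 pos [0.5938 0.2404 0.2673] rpy [ 179.8    0.  -149.9] F [-0.5 -0.8  0.8] w 0.0853 j [-62.  26.  51.  81. -21.  82. 109.]
now-axes cm [ 1.41 16.72  2.99] target-axes cm [10.04 13.76 -0.53] turn [ 0.095 -0.341  0.52 ]
t: 33.25
position: [0.4451, 0.3191, 0.2702]
eef_rot: [179.6, -0.0, 179.2]
force: [0.5, -0.5, 0.2]
width: 0.0001
t33.25 pos [0.4451 0.3191 0.2702] rpy [179.6  -0.  179.2] F [ 0.5 -0.5  0.2] w 0.0001 j [-90.  11.  57.  96. -10.  78.  58.]
now-axes cm [-5.17  5.94  3.26] target-axes cm [-3.83  5.89  4.83] turn [ 0.004 -0.349 -0.015]
```

View pics/e1.png

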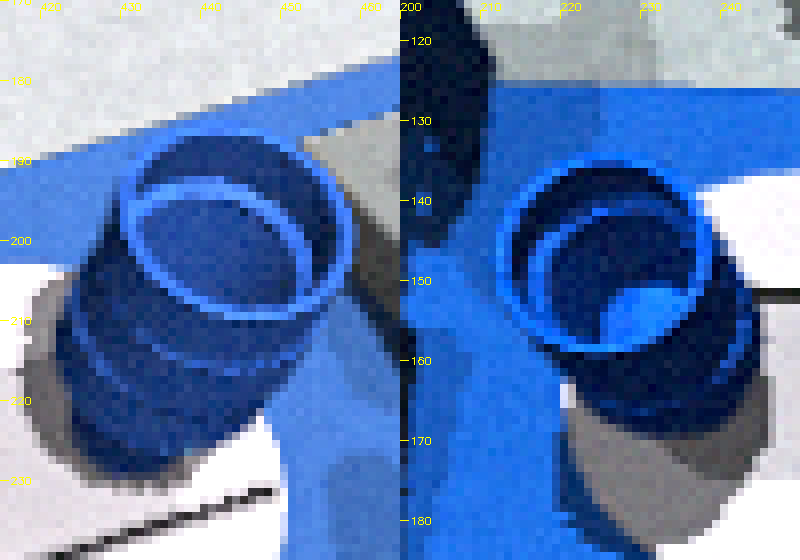

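View pics/scene8.png

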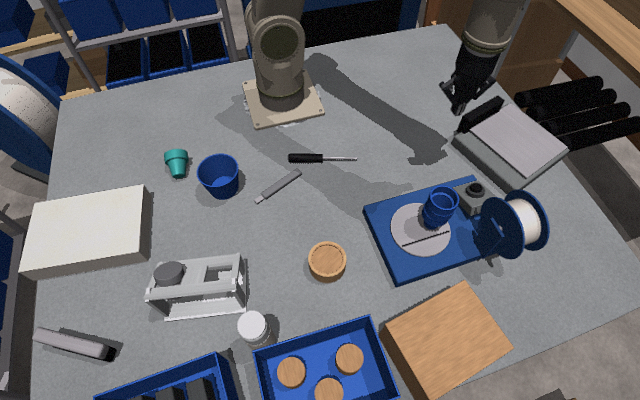

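The three pots form one upright stack, with the top rim at scene (444,197) and top (225,146). The canister, tape and spray can are unmoved. I'll check the height, then go for the button.

```bash
python3 - <<'E'
from h import *
print(tri((444.1,197.2),(225.2,146.2)))
for n,uv in(("scene",(444.1,197.2)),("top",(225.2,146.2))):print(plane(n,[uv],(0,0,.164)))
# reel front edge
for z in(.1,.15):print(plane("top",[(204,145)],(0,0,z)))
E
python3 -m crank '{"linear":[[-0.6,1,0],[-0.8,1.5,0.4],[-0.8,1.5,0.6],[-0.8,1,0.8],[-0.5,0.5,0.8],[0,0,0.6],[0,0,0],[0,0,0],[0,0,0],[0,0,0]],"angular":[[0,-0.05,0],[0,-0.08,0],[0,-0.08,0],[0,-0.08,-0.01],[0,-0.05,0],[0,0,0],[0,0,0],[0,0,0],[0,0,0],[0,0,0]],"claw":[0,0,0,0,0,0,0,0,0,0]}' 30
python3 -c "
from h import *
todo((.5317,.378,.1443),(180,20,180))"
```

```text
(array([0.59197658, 0.24314115, 0.16161903]), np.float64(0.0015402916013906134))
[[0.59324349 0.24262921 0.164     ]]
[[0.5907345  0.24171473 0.164     ]]
[[0.61658835 0.31479255 0.1       ]]
[[0.5973644  0.29794969 0.15      ]]
t: 34.35
position: [0.4947, 0.3665, 0.2454]
eef_rot: [179.6, 20.0, 179.1]
force: [-0.4, -0.6, -0.4]
width: -0.0002
t34.35 pos [0.4947 0.3665 0.2454] rpy [179.6  20.  179.1] F [-0.4 -0.6 -0.4] w -0.0002 j [-100.   10.   58.  102.    6.   58.   43.]
now-axes cm [-1.000e-02  1.140e+00  1.076e+01] target-axes cm [-0.02  1.15 10.76] turn [ 0.001  0.    -0.015]
```

Top rim at z = 0.1616. With the same bias of about -2 to -3 mm seen before, that matches 0.164. Moving down to the button.

```bash
python3 -m crank '{"linear":[[0,1,0],[0,0,1],[0,0,2],[0,0,2],[0,0,2],[0,0,1.5],[0,0,1],[0,0,0.5],[0,0,0],[0,0,0]],"angular":[[0,0,-0.015],[0,0,0],[0,0,0],[0,0,0],[0,0,0],[0,0,0],[0,0,0],[0,0,0],[0,0,0],[0,0,0]],"claw":[0,0,0,0,0,0,0,0,0,0]}' 30
python3 -c "
from h import *
todo((.5488,.378,.0973),(180,20,180))
I=[r.read_camera('scene')[130:250,400:520],r.read_camera('top')[110:230,120:240]]
cv2.imwrite('pics/f1.png',cv2.convertScaleAbs(np.hstack(I),alpha=1.5).repeat(3,0).repeat(3,1))"
```

```text
t: 35.35
position: [0.5319, 0.3789, 0.1454]
eef_rot: [180.0, 20.0, -179.8]
force: [0.3, 0.2, 0.8]
width: 0.0001
t35.35 pos [0.5319 0.3789 0.1454] rpy [ 180.    20.  -179.8] F [0.3 0.2 0.8] w 0.0001 j [-89.  23.  51. 103.  -7.  47.  52.]
now-axes cm [ 0.05 -0.1   5.09] target-axes cm [ 0.05 -0.09  5.09] turn [ 0.002 -0.     0.003]
```

View pics/f1.png

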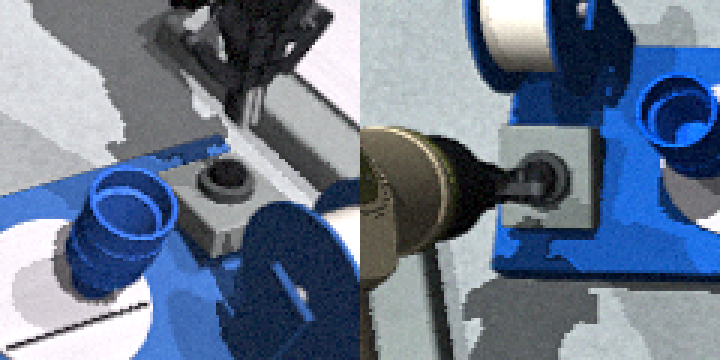

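The closed fingertips are lined up over the button and clear of the reel and the stack. Advancing.

```bash
python3 -m crank '{"linear":[[0,-0.05,0.8],[0,0,1],[0,0,1],[0,0,0.8],[0,0,0.5],[0,0,0],[0,0,0],[0,0,0],[0,0,0],[0,0,0]],"angular":[[0,0,0],[0,0,0],[0,0,0],[0,0,0],[0,0,0],[0,0,0],[0,0,0],[0,0,0],[0,0,0],[0,0,0]],"claw":[0,0,0,0,0,0,0,0,0,0]}' 30
python3 -c "
from h import *
todo((.5488,.378,.0973),(180,20,180))"
```

```text
t: 36.45
position: [0.5467, 0.3797, 0.1047]
eef_rot: [179.8, 20.0, -179.8]
force: [-0.3, 0.1, 0.4]
width: 0.0
t36.45 pos [0.5467 0.3797 0.1047] rpy [ 179.8   20.  -179.8] F [-0.3  0.1  0.4] w 0.0000 j [-84.  27.  48. 104. -10.  42.  55.]
now-axes cm [ 0.05 -0.18  0.76] target-axes cm [ 0.05 -0.17  0.76] turn [ 0.004 -0.     0.003]
```

```bash
python3 -m crank '{"linear":[[0,-0.1,0.3],[0,0,0.3],[0,0,0.3],[0,0,0.2],[0,0,0],[0,0,0],[0,0,0],[0,0,0],[0,0,0],[0,0,0]],"angular":[[0,0,0],[0,0,0],[0,0,0],[0,0,0],[0,0,0],[0,0,0],[0,0,0],[0,0,0],[0,0,0],[0,0,0]],"claw":[0,0,0,0,0,0,0,0,0,0]}' 30
python3 -c "
from h import *
todo((.5488,.378,.0973),(180,20,180))"
```

```text
t: 37.45
position: [0.5492, 0.3796, 0.0993]
eef_rot: [179.6, 19.6, -179.9]
force: [-2.5, -1.2, 3.8]
width: 0.0002
t37.45 pos [0.5492 0.3796 0.0993] rpy [ 179.6   19.6 -179.9] F [-2.5 -1.2  3.8] w 0.0002 j [-83.  28.  47. 103. -11.  42.  56.]
now-axes cm [ 0.1  -0.16  0.17] target-axes cm [ 0.1  -0.16  0.17] turn [ 0.008 -0.006  0.001]
```

```bash
python3 -m crank '{"linear":[[0,-0.1,0.3],[0,0,0.4],[0,0,0.4],[0,0,0.4],[0,0,0.4],[0,0,0.4],[0,0,0.4],[0,0,0.4],[0,0,0.4],[0,0,0.4]],"angular":[[0,0,0],[0,0,0],[0,0,0],[0,0,0],[0,0,0],[0,0,0],[0,0,0],[0,0,0],[0,0,0],[0,0,0]],"claw":[0,0,0,0,0,0,0,0,0,0]}' 30
python3 -c "
from h import *
todo((.5488,.378,.0973),(180,20,180))"
```

```text
t: 38.45
position: [0.5505, 0.38, 0.098]
eef_rot: [178.6, 17.2, 179.3]
force: [-48.4, -19.0, 68.8]
width: -0.0001
t38.45 pos [0.5505 0.38   0.098 ] rpy [178.6  17.2 179.3] F [-48.4 -19.   68.8] w -0.0001 j [-80.  28.  46. 102. -14.  44.  58.]
now-axes cm [ 0.18 -0.2   0.01] target-axes cm [ 0.18 -0.2   0.  ] turn [ 0.02  -0.049 -0.012]
```

The reading was 4.5 N at about 5.5 mm of travel, then hard bottoming at 86 N, so the button is fully down. I pressed harder than intended, so I'm backing off now.

```bash
python3 -m crank '{"linear":[[0,0,-0.5],[0,0,-1],[0,0,-1.5],[0,0,-2],[0,0,-2.5],[0,0,-3],[0,0,-3],[0,0,-2],[0,0,-1],[0,0,0]],"angular":[[0,0,0],[0,0,0],[0,0,0],[0,0,0],[0,0,0],[0,0,0],[0,0,0],[0,0,0],[0,0,0],[0,0,0]],"claw":[0,0,0,0,0,0,0,0,0,0]}' 30
python3 -m crank '{"linear":[[2,0,-1],[3,0,-1],[3,0,-1],[3,0,0],[2,0,0],[0,0,0],[0,0,0],[0,0,0],[0,0,0],[0,0,0]],"angular":[[0,0,0],[0,0,0],[0,0,0],[0,0,0],[0,0,0],[0,0,0],[0,0,0],[0,0,0],[0,0,0],[0,0,0]],"claw":[0,0,0,0,0,0,0,0,0,0]}' 30
python3 -c "
from h import *
I=[r.read_camera('scene'),r.read_camera('top')]
cv2.imwrite('pics/scene9.png',I[0]);cv2.imwrite('pics/top9.png',I[1])
def c(i,u0,v0,w,h,k):
    o=cv2.convertScaleAbs(cv2.resize(i[v0:v0+h,u0:u0+w],(w*k,h*k),interpolation=cv2.INTER_NEAREST),alpha=1.5)
    for a in range(-u0%10,w,10):cv2.putText(o,str(u0+a),(a*k,10),0,.35,(0,255,255));cv2.line(o,(a*k,10),(a*k,18),(0,255,255))
    for a in range(-v0%10,h,10):cv2.putText(o,str(v0+a),(10,a*k+4),0,.35,(0,255,255));cv2.line(o,(0,a*k),(8,a*k),(0,255,255))
    return o
cv2.imwrite('pics/g1.png',np.hstack([c(I[0],415,160,78,70,5),c(I[1],162,120,80,70,5)]))"
```

```text
t: 39.45
position: [0.5002, 0.3745, 0.2646]
eef_rot: [178.7, 17.3, 179.2]
force: [-1.0, -0.1, -0.7]
width: -0.0004
t: 40.45
position: [0.3652, 0.372, 0.2476]
eef_rot: [179.3, 17.4, 179.1]
force: [0.3, -0.1, 0.6]
width: -0.0001
```

View pics/g1.png

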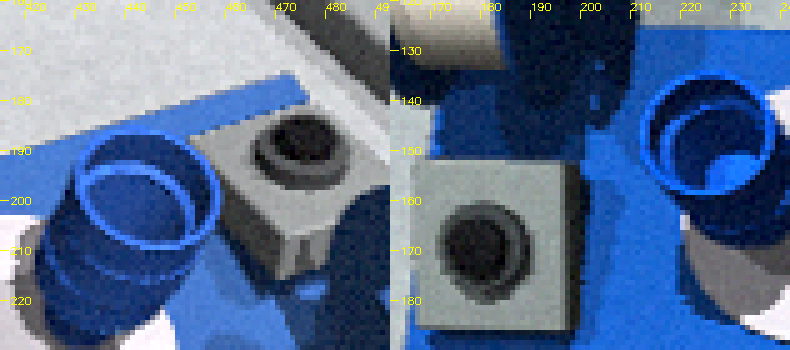

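View pics/top9.png

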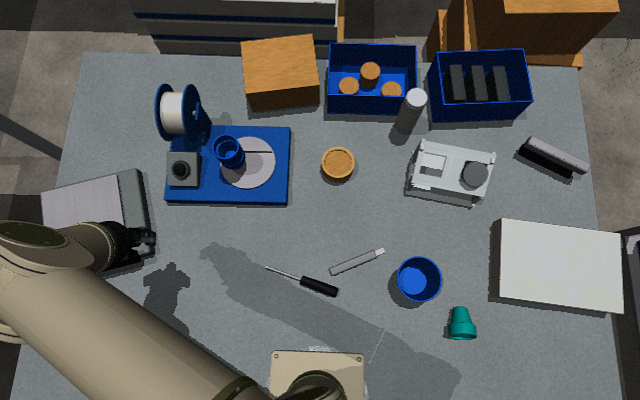

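The stack is unchanged and the button is back up at scene (475,187) and top (178,169). The overload had a large lateral part, though, so I can't be sure the hard stop was the button's own. There's time for a second, finer press that records force against travel.

```bash
python3 -c "
from h import *
todo((.5317,.377,.1443),(180,20,180))"
python3 -m crank '{"linear":[[-1.5,0.3,1],[-2.5,0.2,2],[-2.5,0,2],[-2.5,0,2],[-1.5,0,2],[-0.5,0,1],[0,0,0],[0,0,0],[0,0,0],[0,0,0]],"angular":[[0.01,-0.045,0],[0,0,-0.015],[0,0,0],[0,0,0],[0,0,0],[0,0,0],[0,0,0],[0,0,0],[0,0,0],[0,0,0]],"claw":[0,0,0,0,0,0,0,0,0,0]}' 30
python3 -c "
from h import *
todo((.5488,.377,.0973),(180,20,180))"
```

```text
t40.55 pos [0.365  0.3721 0.2476] rpy [179.2  17.4 179.1] F [ 0.7  0.7 -0.3] w 0.0003 j [-110.   -7.   48.  111.   22.   66.   19.]
now-axes cm [-12.81   0.56  14.85] target-axes cm [-12.13   0.49  15.41] turn [ 0.008 -0.045 -0.015]
t: 41.55
position: [0.5081, 0.379, 0.1903]
eef_rot: [-179.9, 20.3, -179.8]
force: [-0.6, -0.4, -0.6]
width: 0.0001
t41.55 pos [0.5081 0.379  0.1903] rpy [-179.9   20.3 -179.8] F [-0.6 -0.4 -0.6] w 0.0001 j [-95.  17.  54. 104.  -0.  51.  47.]
now-axes cm [-0.59 -0.2  10.13] target-axes cm [-0.64 -0.2  10.13] turn [0.    0.005 0.004]
```

```bash
python3 -m crank '{"linear":[[-0.6,-0.2,1],[0,0,2],[0,0,2],[0,0,1.5],[0,0,1.2],[0,0,0.8],[0,0,0.3],[0,0,0],[0,0,0],[0,0,0]],"angular":[[0,0.005,0],[0,0,0],[0,0,0],[0,0,0],[0,0,0],[0,0,0],[0,0,0],[0,0,0],[0,0,0],[0,0,0]],"claw":[0,0,0,0,0,0,0,0,0,0]}' 30
python3 -c "
from h import *
todo((.5488,.377,.0973),(180,20,180))"
```

```text
t: 42.55
position: [0.5427, 0.3834, 0.1113]
eef_rot: [179.5, 20.1, -179.5]
force: [0.2, 0.7, -0.1]
width: 0.0
t42.55 pos [0.5427 0.3834 0.1113] rpy [ 179.5   20.1 -179.5] F [ 0.2  0.7 -0.1] w 0.0000 j [-85.  26.  48. 104.  -9.  43.  54.]
now-axes cm [-0.08 -0.66  1.51] target-axes cm [-0.09 -0.64  1.52] turn [0.012 0.001 0.008]
```

```bash
python3 -m crank '{"linear":[[-0.1,-0.55,0],[0,0,0.3],[0,0,0.3],[0,0,0.2],[0,0,0],[0,0,0],[0,0,0],[0,0,0],[0,0,0],[0,0,0]],"angular":[[0.012,0,0.008],[0,0,0],[0,0,0],[0,0,0],[0,0,0],[0,0,0],[0,0,0],[0,0,0],[0,0,0],[0,0,0]],"claw":[0,0,0,0,0,0,0,0,0,0]}' 30
python3 -c "
from h import *
todo((.5488,.377,.0973),(180,20,180))"
python3 -m crank '{"linear":[[0,0,0.2],[0,0,0.2],[0,0,0.2],[0,0,0],[0,0,0],[0,0,0],[0,0,0],[0,0,0],[0,0,0],[0,0,0]],"angular":[[0,0,0],[0,0,0],[0,0,0],[0,0,0],[0,0,0],[0,0,0],[0,0,0],[0,0,0],[0,0,0],[0,0,0]],"claw":[0,0,0,0,0,0,0,0,0,0]}' 30
python3 -c "
from h import *
todo((.5488,.377,.0973),(180,20,180))"
```

```text
t: 43.55
position: [0.5469, 0.3781, 0.1047]
eef_rot: [180.0, 20.1, 180.0]
force: [-0.5, -0.2, 0.4]
width: -0.0
t43.55 pos [0.5469 0.3781 0.1047] rpy [180.   20.1 180. ] F [-0.5 -0.2  0.4] w -0.0000 j [-84.  27.  48. 104. -10.  42.  54.]
now-axes cm [ 0.08 -0.11  0.76] target-axes cm [ 0.07 -0.11  0.76] turn [ 0.001  0.002 -0.001]
t: 44.55
position: [0.5491, 0.3782, 0.099]
eef_rot: [179.9, 20.1, 179.9]
force: [-3.7, -1.6, 5.2]
width: 0.0001
t44.55 pos [0.5491 0.3782 0.099 ] rpy [179.9  20.1 179.9] F [-3.7 -1.6  5.2] w 0.0001 j [-83.  28.  47. 104. -10.  42.  54.]
now-axes cm [ 0.09 -0.12  0.15] target-axes cm [ 0.09 -0.12  0.15] turn [ 0.001  0.001 -0.001]
```

```bash
python3 -m crank '{"linear":[[0,0,0.2],[0,0,0.3],[0,0,0.3],[0,0,0],[0,0,0],[0,0,0],[0,0,0],[0,0,0],[0,0,0],[0,0,0]],"angular":[[0,0,0],[0,0,0],[0,0,0],[0,0,0],[0,0,0],[0,0,0],[0,0,0],[0,0,0],[0,0,0],[0,0,0]],"claw":[0,0,0,0,0,0,0,0,0,0]}' 30
python3 -c "
from h import *
todo((.5488,.377,.0973),(180,20,180))
cv2.imwrite('pics/p1.png',cv2.resize(cv2.convertScaleAbs(r.read_camera('scene')[160:220,440:510],alpha=1.8),None,fx=8,fy=8,interpolation=cv2.INTER_NEAREST))"
```

```text
t: 45.55
position: [0.5492, 0.3784, 0.0995]
eef_rot: [179.7, 19.5, 179.7]
force: [-1.5, -0.9, 4.6]
width: 0.0
t45.55 pos [0.5492 0.3784 0.0995] rpy [179.7  19.5 179.7] F [-1.5 -0.9  4.6] w 0.0000 j [-83.  28.  47. 103. -11.  42.  55.]
now-axes cm [ 0.11 -0.14  0.19] target-axes cm [ 0.12 -0.14  0.19] turn [ 0.003 -0.009 -0.004]
```

View pics/p1.png

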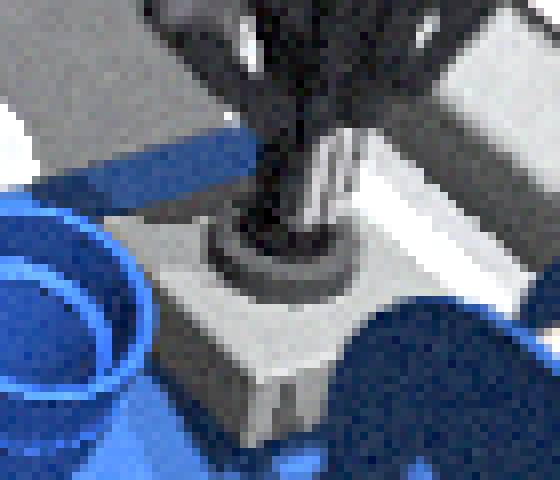

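The travel stops dead about 6 mm after first contact at 5–6 N, and 8 mm more commanded gave no motion. The picture shows the button sunk into its bezel with only the fingertips on it, so it's fully down. Retracting for good.

```bash
python3 -m crank '{"linear":[[0,0,-0.5],[0,0,-1],[0,0,-1.5],[0,0,-2],[0,0,-2.5],[0,0,-3],[0,0,-3],[0,0,-2],[0,0,-1],[0,0,0]],"angular":[[0,0,0],[0,0,0],[0,0,0],[0,0,0],[0,0,0],[0,0,0],[0,0,0],[0,0,0],[0,0,0],[0,0,0]],"claw":[0,0,0,0,0,0,0,0,0,0]}' 30
python3 -m crank '{"linear":[[2,0,-1],[3,0,-1],[3,0,-1],[3,0,0],[2,0,0],[0,0,0],[0,0,0],[0,0,0],[0,0,0],[0,0,0]],"angular":[[0,0,0],[0,0,0],[0,0,0],[0,0,0],[0,0,0],[0,0,0],[0,0,0],[0,0,0],[0,0,0],[0,0,0]],"claw":[0,0,0,0,0,0,0,0,0,0]}' 30
python3 -c "
from h import *
I=[r.read_camera('scene'),r.read_camera('top')]
O=[cv2.imread('pics/scene9.png'),cv2.imread('pics/top9.png')]
def c(i,u0,v0):return cv2.convertScaleAbs(cv2.resize(i[v0:v0+70,u0:u0+79],None,fx=5,fy=4,interpolation=cv2.INTER_NEAREST),alpha=1.5)
cv2.imwrite('pics/g2.png',np.vstack([np.hstack([c(X[0],415,160),c(X[1],162,120)]) for X in(O,I)]))"
```

```text
t: 46.6
position: [0.4909, 0.3764, 0.2662]
eef_rot: [179.6, 19.5, 179.5]
force: [-0.1, 0.8, 0.6]
width: -0.0002
t: 47.6
position: [0.3568, 0.373, 0.246]
eef_rot: [180.0, 19.5, 179.3]
force: [-0.1, 0.9, -0.2]
width: 0.0
```

View pics/g2.png

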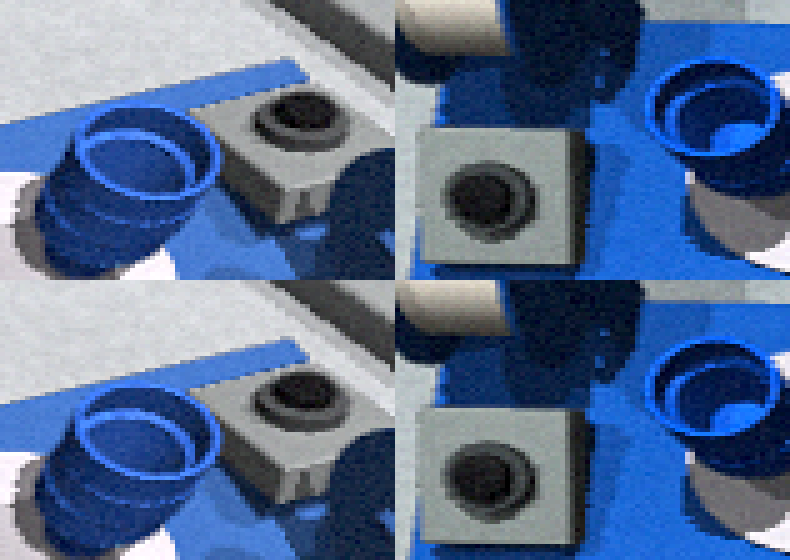

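The stack is unchanged, the button is up and the robot is clear of everything. Handing in.

```bash
python3 -c "
from workcell import r
print(r.close_job())"
```

```text
the job is handed in; nothing more can be done
None
```

I nested pot_b and then pot_c into pot_a on the platen, pressed the start button fully down, let it spring back, and handed the job in at about 48 s. The hand-in gives no verdict, so this rests on my own checks.

**Stack:** the last pictures show one upright stack at about (0.592, 0.242), roughly 35–40 mm from the platen centre. The top rim measured z = 0.162 against an ideal 0.164; my views read 1.5 to 3 mm low all along. The camera checks are only good to about 2 mm, so they support the fit without proving it.

**Button:** it stopped dead after about 6 mm of travel at 5–6 N, with only the fingertips on it, and sprang back afterwards.

**Other objects:** the canister, tape roll and spray can look unmoved in the overview pictures taken after the nesting and after the first press. The robot ended clear of everything.

**What went less well:**
- **pot_b push:** it reached 15 N and the tool drifted about 16 mm sideways. The pot tilted in the grip, then settled upright when released.
- **First button press:** it overshot to about 86 N at the wrist, under the 120 N limit but well beyond the 5 N needed. I pressed a second time, more gently, to be sure the stop was the button's own.

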